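# Set out the trimming bench from the pile

## Robot

A 6-joint arm with a two-finger parallel gripper is mounted at the origin on the work surface. World frame = base frame: x ahead of the robot, y to its left, z up, the work surface at z = 0. Lengths are in m, angles in rad, forces in N, time in s.
With the tool pointing down it reaches from about 0.3 to 0.85 m from the base axis. Payload 5.4 kg.
Tool frame: the origin (TCP) lies between the finger pads; the fingertips stand 8 mm ahead of it and the grasp point (between the pads) lies 11 mm behind it; z points along the fingers, y is the direction in which the jaws open and shut (so a half turn about z gives the same grasp; the last joint's range is limited). The gripper opens to 85 mm and grips with 20 to 120 N. Pads are 22 mm wide; open, the fingers measure 114 mm over their backs; the gripper's body (76 mm by 85 mm) begins 54 mm behind the grasp point. The pads swing forward as they close: fully open they stand 13 mm farther back than shut.
Start: joints at [-1.417, 0.158, 1.597, -0, 1.386, -0.21], TCP at [0.205, -0.537, 0.2] pointing down, gripper open.
Joint ranges: [-2.91, 2.91], [-0.94, 2.29], [0.18, 2.7], [-1.29, 4.43], [0.17, 2.64], [-3, 3]. Speed limits (rad/s): [2.57, 2.57, 3.14, 3.14, 3.14, 3.14].

## Interface

Orientations are given as a unit quaternion [x, y, z, w].
In Python, from bench import manip, viewer gives the robot as it stands.
- The arm moves only by the tool servo_tool, never from a script. Its argument "targets" is a list of rows, each an object of numbers: "rx", "ry", "rz": the turn, a rotation vector about the world's x, y, z in degrees; "tx", "ty", "tz": the shift along the world's x, y, z in m; "jaw": the opening in per cent of the stroke, from 0 (shut) to 100 (fully open). In form: [{"rx": .., "ry": .., "rz": .., "tx": .., "ty": .., "tz": .., "jaw": ..}, ...]. A call has 1 to 12 rows; each row shifts and turns the commanded pose from where the row before left it; what a row does not reach is not made up. A row lasts 1/10 s, in which the tool goes at most 50 mm and 8.59 degrees, less where a joint would pass 70% of its speed; a pose out of reach is approached as far as the arm can. A call with a gripper value outside its range is refused whole. The fingers move at their own pace and stop on an object; the grip force is fixed at half the most. Time passes only in rows, so rows that do not move let the fingers close. It gives the time, the measured TCP pose, the force and the opening at its end, in the units of the state.
- manip.read_state(): the state, without advancing time (a new reading comes with each control period).
- viewer.grab_frame(name): name is "scene" or "side" or "wrist"; returns a dict with "color" (400x640x3 uint8, red, green, blue), "K" (3x3 intrinsics, pixels), "D" ([k1, k2, p1, p2, k3] as OpenCV has them; the pictures are not rectified), "R" (3x3) and "t" (3): a world point X has camera coordinates R X + t; the wrist camera has in their place "tool_from_camera" (4x4, takes a point from camera to tool coordinates, whose origin is the TCP and whose axes are the flange's). Camera axes: x right, y down, z forward; pixel columns grow to the right and rows downward; lengths in m; the calibration is good to about 2 mm. A picture is of the moment at which its call begins: read the wrist's pose just before it. There is no depth.
- manip.job_done(): hands the job in, once; it reports no verdict.
The state is a dict: "clock": time; "qpos": joint angles; "joint_velocities": joint speeds; "effort": joint torques, N m; "eef_pos": TCP position; "tool_rot": TCP orientation; "force": force on the tool from outside, world axes, zero at the start; "torque": the same for the moment, N m; "opening": finger opening in m.
Only numpy, scipy, OpenCV 4.12 (cv2) and the standard library are available. Lean on these libraries where they do the work, as an engineer would, in place of code of your own. Each camera call takes 0.05 s, during which the arm holds its last target.

## Task

Take the pile on the bench apart from the top down, setting each thing upright straight onto its own place before taking the next: the frosted glass dish in the middle of the blue tile, the rust-red rubber wheel flat on the beech block with its hole over the brass pin, the white plaster plate flat on the bed of the vise, midway between the open jaws, and last the green grinding wheel flat on the dark round rest with its hole over the post. Leave the brass articulator and the file where they are.

Things in the scene. Friction and masses are not known exactly. Their poses are not given: they have to be found in the camera images.
- dish: Frosted pale glass dappen dish, top of the pile: round cup 34 mm across at foot and rim (31 mm at its waist, 11 mm up), 24 mm tall, hollow on top, about 35 g. Origin: centre of its underside, z up. The pile from the bottom: wheel, plate, rubber, dish; each narrower than the one below, loose and up to 4 mm off-centre on it
- rubber: Rust-red rubber polishing wheel, second from the top of the pile: a ring 46 mm across, 20 mm tall, with a through hole 24 mm across, about 40 g. Origin: centre of its underside, z up
- plate: White plaster mounting plate, third from the top of the pile: a solid disc 57 mm across, 22 mm tall, about 110 g. Origin: centre of its underside, z up
- wheel: Green carborundum grinding wheel, the bottom of the pile, on the bench: a ring 68 mm across, 25 mm tall, with a through hole 30 mm across, about 200 g. Origin: centre of its underside, z up
- tile: Place for the dish: dark blue square tile, 80 x 80 x 8 mm, fixed on the bench. Origin: centre of its underside; its top is 8 mm above it
- pin_block: Place for the rubber wheel: square pale beech block, 80 x 80 x 15 mm, fixed, with an upright brass pin in its middle, 8 mm thick, rising 12 mm above the block. Origin: centre of the block's underside; the top face is 15 mm above it
- vise: Place for the plate: small fixed black iron vise. Origin: at bench level under the middle of the jaw gap. Flat bed 45 mm above it, 60 mm wide along y. Two jaws (18 mm thick, 74 mm wide along y, tops 80 mm above the bench, not movable) with bright inner faces at x = -37.5 and +37.5 mm; the gap is open to both sides along y. Beyond the far jaw a screw and cross bar reach x = 120 mm, lower than the jaws
- wheel_rest: Place for the green wheel: dark steel disc 90 mm across, 10 mm thick, fixed, with an upright bright steel post in its middle, 12 mm thick, rising 16 mm above the disc. Origin: centre of the disc's underside; its top face is 10 mm above it
- articulator: Bystander, not to be disturbed: brass dental articulator, an open frame about 85 x 80 mm in plan and 98 mm tall, standing loose on the bench. Origin: centre of its underside
- file: Bystander, not to be disturbed: steel file with a beech handle, 270 mm long and up to 22 mm wide and high, lying loose on the bench. Origin: on the bench under it, 135 mm from the blade's tip and 135 mm from the handle's end; the blade points along its x axis

How it is judged:
On the way, in this order (a step that is already met when the one before it is completed fails the run):
1. the dish stands on the blue tile (horizontal distance between dish and tile below 0.015 m and z of dish in the frame of tile between 0.004 and 0.012 m and angle between dish's own z axis and vertical below 0.12 rad), for 0.2 s.
2. the rubber wheel lies on the beech block, over its pin (horizontal distance between rubber and pin_block below 0.012 m and z of rubber in the frame of pin_block between 0.011 and 0.019 m and angle between rubber's own z axis and vertical below 0.12 rad), for 0.2 s.
3. the plaster plate lies on the vise bed between the jaws (horizontal distance between plate and vise below 0.014 m and z of plate in the frame of vise between 0.041 and 0.049 m and angle between plate's own z axis and vertical below 0.12 rad), for 0.2 s.
4. the green wheel lies on the steel rest, over its post (horizontal distance between wheel and wheel_rest below 0.012 m and z of wheel in the frame of wheel_rest between 0.006 and 0.014 m and angle between wheel's own z axis and vertical below 0.12 rad), for 0.2 s.
At the end, for the whole second after the job is handed in: Horizontally from its place's centre: dish within 15 mm, plate 14 mm, rubber and green wheel 12 mm; each upright (within 0.12 rad), underside within 4 mm of the height of its place (holes over the pins), at rest and released (all of step 1 and all of step 2 and all of step 3 and all of step 4 and linear speed of each of dish, rubber, plate, wheel below 0.02 m/s and angular speed of each of dish, rubber, plate, wheel below 0.2 rad/s); the robot touches nothing.
It fails at once if the articulator was disturbed (moved more than 20 mm) (distance of articulator from where it was at the start of the episode above 0.02 m).
It fails at once if the file was disturbed (moved more than 20 mm) (distance of file from where it was at the start of the episode above 0.02 m).
It also fails if it takes over 120 s, if anything falls off the work surface, if the arm or the gripper's body presses on something with over 40 N, if the wrist force passes 120 N, or if a joint passes its speed limit or range.

## Working session

There is one attempt and no reset: what is moved stays moved. The work goes in short steps, Python scripts to look and compute and a tool call to move; the robot and the scene stay as the last step left them, time stands still between calls to the robot, and variables do not carry over. Pictures are saved under pics/ and viewed, and the job is handed in when it is done.

Besides the shell and the picture viewer there is one more tool, called after ">>>" in YAML: its name, and indented under it one key for each argument. servo_tool: Moves the arm, as the interface text tells. Its arguments: {"type":"object","properties":{"targets":{"type":"array","items":{"type":"object","properties":{"rx":{"type":"number"},"ry":{"type":"number"},"rz":{"type":"number"},"tx":{"type":"number"},"ty":{"type":"number"},"tz":{"type":"number"},"jaw":{"type":"number"}}}}},"required":["targets"]}

```bash
mkdir -p pics
python3 - <<'E'
from bench import manip, viewer
import cv2, numpy as np
s=manip.read_state()
print({k:np.round(v,4).tolist() for k,v in s.items()})
for n in ["scene","side","wrist"]:
    f=viewer.grab_frame(n); cv2.imwrite(f"pics/{n}0.png",f["color"][:,:,::-1])
    print(n,{k:np.round(v,4).tolist() for k,v in f.items() if k!="color"})
E
```

```text
{'clock': 0.0, 'qpos': [-1.4171, 0.1591, 1.5983, 0.0, 1.3862, -0.2101], 'joint_velocities': [-0.001, 0.0008, 0.001, -0.0015, -0.0008, -0.0001], 'effort': [0.0003, -39.6001, -33.1429, -0.0003, 0.0087, 0.0], 'eef_pos': [0.2045, -0.5367, 0.1988], 'tool_rot': [0.9835, 0.1809, 0.0, -0.001], 'force': [0.213, -1.1983, -0.8515], 'torque': [-0.045, 0.0369, -0.0104], 'opening': 0.0856}
scene {'K': [[372.7908, 0.0, 323.2035], [0.0, 372.7908, 196.5671], [0.0, 0.0, 1.0]], 'D': [-0.0158, 0.0, 0.0, 0.0, 0.0], 'R': [[0.4037, 0.9147, 0.021], [0.5615, -0.2296, -0.795], [-0.7223, 0.3327, -0.6063]], 't': [-0.298, -0.2095, 1.2547]}
side {'K': [[509.9272, 0.0, 323.4749], [0.0, 509.9272, 200.4889], [0.0, 0.0, 1.0]], 'D': [0.0413, 0.0, 0.0, 0.0, 0.0], 'R': [[-0.7237, -0.6899, 0.0162], [-0.4431, 0.4465, -0.7774], [0.5291, -0.5697, -0.6288]], 't': [0.4164, 0.2293, 1.0677]}
wrist {'K': [[314.223, 0.0, 325.1141], [0.0, 314.223, 199.6655], [0.0, 0.0, 1.0]], 'D': [-0.0251, 0.0, 0.0, 0.0, 0.0], 'tool_from_camera': [[-0.0013, -0.9588, -0.284, 0.0718], [1.0, -0.0011, -0.0007, 0.0016], [0.0003, -0.284, 0.9588, -0.1742], [0.0, 0.0, 0.0, 1.0]]}
```

View pics/scene0.png

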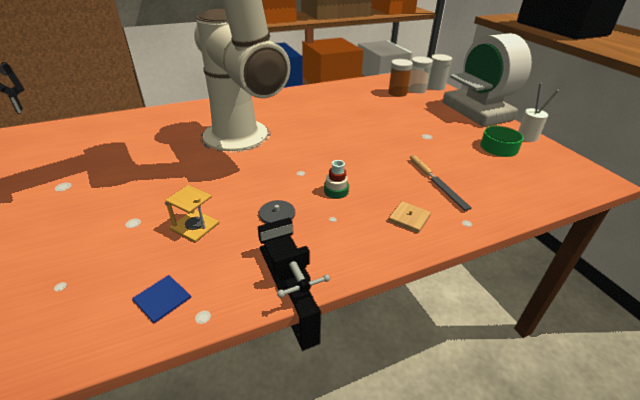

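View pics/side0.png

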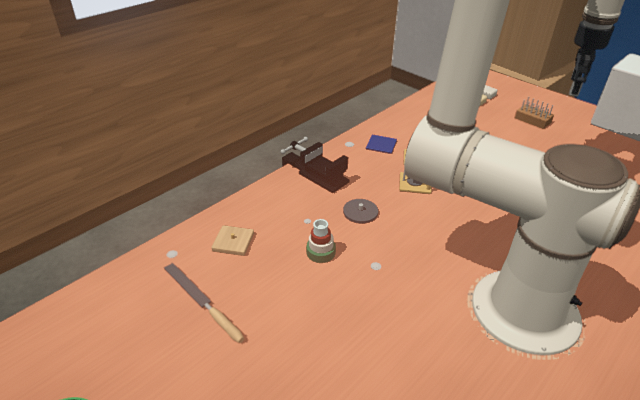

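View pics/wrist0.png

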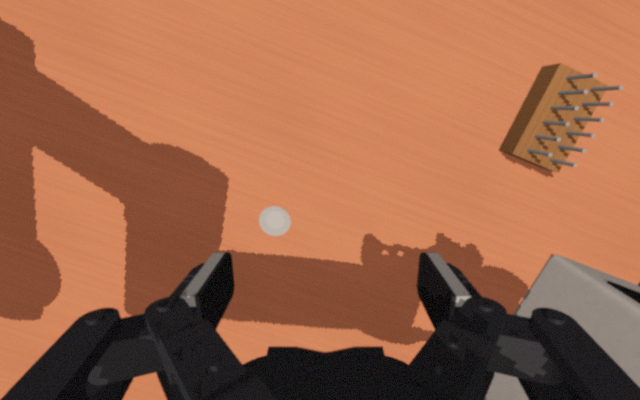

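The scene view shows the pile at (337,180), tile at (162,298), beech block at (409,216), rest at (277,210), vise near (285,250), articulator at (192,215) and file at (440,183). Next I'll enlarge these.

```bash
cat > h.py <<'E'
import numpy as np, cv2
from bench import manip, viewer
from scipy.spatial.transform import Rotation as Rot
def cam(f,st=None):
    if "R" in f: return np.array(f["R"]),np.array(f["t"])
    T=np.array(f["tool_from_camera"]); Rt=Rot.from_quat(st["tool_rot"]).as_matrix()
    Rw=Rt@T[:3,:3]; c=Rt@T[:3,3]+np.array(st["eef_pos"])
    return Rw.T,-Rw.T@c
def ray(f,uv,st=None):
    R,t=cam(f,st)
    p=cv2.undistortPoints(np.array([[uv]],float),np.array(f["K"]),np.array(f["D"]))[0,0]
    return -R.T@t, R.T@np.array([p[0],p[1],1])
def onz(f,uv,z,st=None):
    c,d=ray(f,uv,st); return (c+d*(z-c[2])/d[2])
def proj(f,X,st=None):
    R,t=cam(f,st)
    return cv2.projectPoints(np.array(X,float).reshape(-1,1,3),cv2.Rodrigues(R)[0],t,np.array(f["K"]),np.array(f["D"]))[0].reshape(-1,2)
def circ(c,r,z,n=60):
    a=np.linspace(0,2*np.pi,n); return np.c_[c[0]+r*np.cos(a),c[1]+r*np.sin(a),np.full(n,z)]
def look(n,name,st=None):
    st=manip.read_state(); f=viewer.grab_frame(n); cv2.imwrite(f"pics/{name}.png",f["color"][:,:,::-1]); return f,st
E
python3 - <<'E'
from h import *
f,_=look("scene","s1"); g,_=look("side","d1")
for n,p,z in [("pile",(337,190),0),("tile",(162,298),.008),("block",(409,216),.015),("rest",(277,211),.01),("artic",(194,228),0),("filetip",(467,208),0.01),("filehandle",(413,158),.01)]:
    print(n,onz(f,p,z).round(3))
for n,p,z in [("pile",(320,250),0),("tile",(381,144),.008),("block",(233,240),.015),("rest",(361,211),.01),("filetip",(167,266),0.01),("filehandle",(241,338),.01)]:
    print("side",n,onz(g,p,z).round(3))
c=f["color"][130:350,120:480,::-1]; 
a=c[:,130:310][30:150]; cv2.imwrite("pics/c1.png",cv2.resize(c[40:130,130:310],None,fx=4.4,fy=4.4,interpolation=cv2.INTER_CUBIC))
cv2.imwrite("pics/c2.png",cv2.resize(f["color"][200:350,230:345,::-1],None,fx=4,fy=4,interpolation=cv2.INTER_CUBIC))
cv2.imwrite("pics/c3.png",cv2.resize(g["color"][130:270,210:410,::-1],None,fx=4,fy=4,interpolation=cv2.INTER_CUBIC))
E
```

```text
pile [0.416 0.183 0.   ]
tile [ 0.615 -0.283  0.008]
block [0.598 0.291 0.015]
rest [0.451 0.001 0.01 ]
artic [ 0.425 -0.197  0.   ]
filetip [0.624 0.451 0.01 ]
filehandle [0.367 0.464 0.01 ]
side pile [0.426 0.169 0.   ]
side tile [ 0.604 -0.282  0.008]
side block [0.584 0.299 0.015]
side rest [0.442 0.002 0.01 ]
side filetip [0.626 0.45  0.01 ]
side filehandle [0.36  0.458 0.01 ]
```

View pics/c2.png

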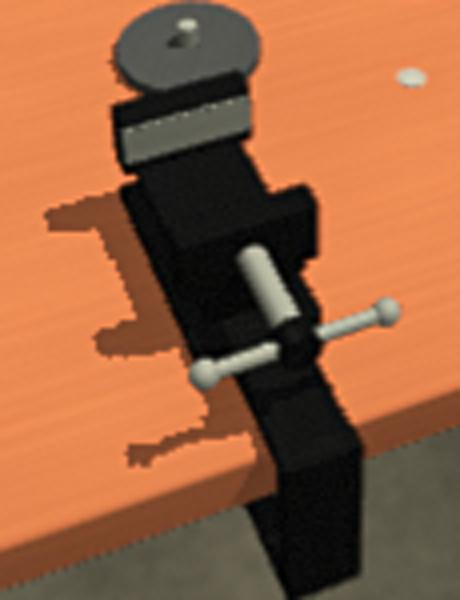

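View pics/c3.png

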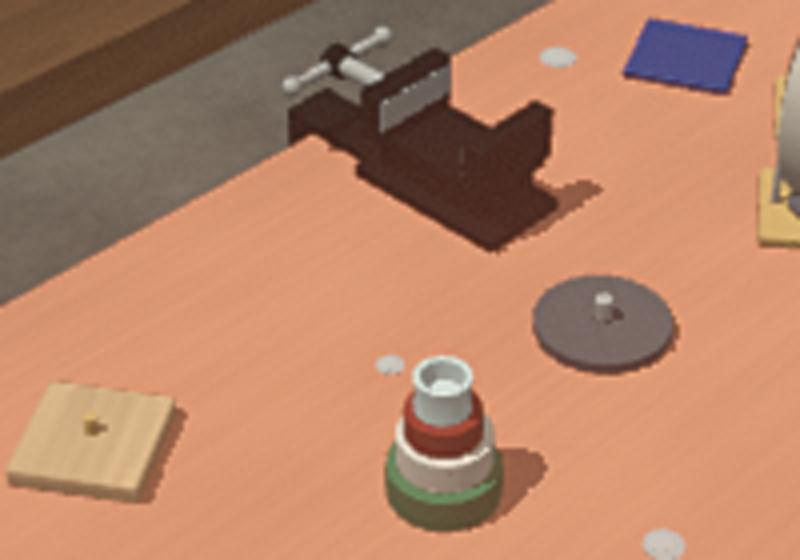

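View pics/c1.png

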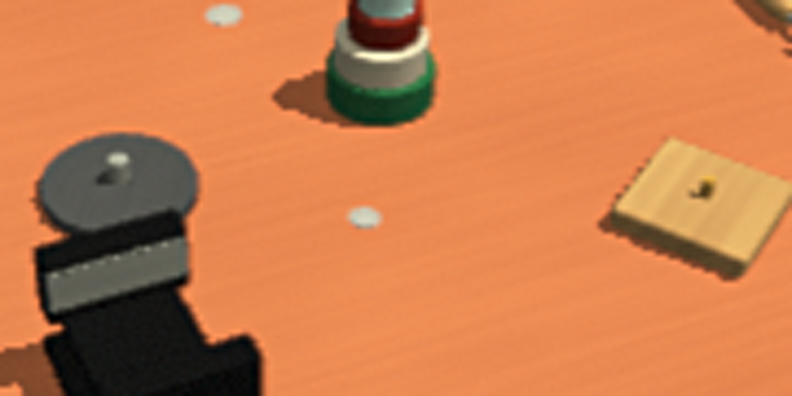

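>>> servo_tool:
  targets:
    - {"tx":0.01,"ty":0.04,"tz":0.02,"rz":-2.1}
    - {"tx":0.01,"ty":0.045,"tz":0.015,"rz":-2.1}
    - {"tx":0.01,"ty":0.045,"tz":0.015,"rz":-2.1}
    - {"tx":0.01,"ty":0.045,"tz":0.015,"rz":-2.1}
    - {"tx":0.01,"ty":0.045,"tz":0.01,"rz":-2.1}
    - {"tx":0.01,"ty":0.045,"tz":0.01,"rz":-2.1}
    - {"tx":0.01,"ty":0.045,"tz":0.01,"rz":-2.1}
    - {"tx":0.01,"ty":0.045,"rz":-2.1}
    - {"tx":0.01,"ty":0.045,"rz":-2.1}
    - {"tx":0.01,"ty":0.045,"rz":-2.0}

```text
invalid input at $.targets[0]: expected keys rx, ry, rz, tx, ty, tz, jaw
```

Run:
```python
from h import *
f,s=look("wrist","w1"); print(s["eef_pos"],s["tool_rot"],s["qpos"])
```

```text
[ 0.20453333 -0.53705256  0.19933496] [ 9.83504914e-01  1.80880852e-01  1.89737984e-05 -4.48526243e-04] [-1.41710069e+00  1.58708356e-01  1.59758017e+00  1.28698545e-05
  1.38620189e+00 -2.10070772e-01]
```

View pics/w1.png

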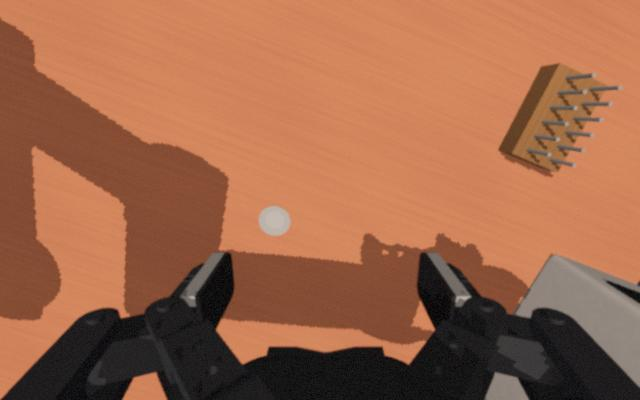

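All keys are required, so that call was refused and the wrist view is unchanged. I'll send it again with every key.

>>> servo_tool:
  targets:
    - {"rx":0,"ry":0,"rz":-2.1,"tx":0.01,"ty":0.04,"tz":0.02,"jaw":100}
    - {"rx":0,"ry":0,"rz":-2.1,"tx":0.01,"ty":0.045,"tz":0.015,"jaw":100}
    - {"rx":0,"ry":0,"rz":-2.1,"tx":0.01,"ty":0.045,"tz":0.015,"jaw":100}
    - {"rx":0,"ry":0,"rz":-2.1,"tx":0.01,"ty":0.045,"tz":0.015,"jaw":100}
    - {"rx":0,"ry":0,"rz":-2.1,"tx":0.01,"ty":0.045,"tz":0.015,"jaw":100}
    - {"rx":0,"ry":0,"rz":-2.1,"tx":0.01,"ty":0.045,"tz":0.01,"jaw":100}
    - {"rx":0,"ry":0,"rz":-2.1,"tx":0.01,"ty":0.045,"tz":0.01,"jaw":100}
    - {"rx":0,"ry":0,"rz":-2.1,"tx":0.01,"ty":0.045,"tz":0,"jaw":100}
    - {"rx":0,"ry":0,"rz":-2.1,"tx":0.01,"ty":0.045,"tz":0,"jaw":100}
    - {"rx":0,"ry":0,"rz":-2.0,"tx":0.01,"ty":0.045,"tz":0,"jaw":100}
    - {"rx":0,"ry":0,"rz":0,"tx":0,"ty":0.04,"tz":0,"jaw":100}
    - {"rx":0,"ry":0,"rz":0,"tx":0,"ty":0.04,"tz":0,"jaw":100}

```text
clock: 1.5
eef_pos: [0.3043, -0.0107, 0.2999]
tool_rot: [1.0, -0.001, 0.0, 0.0]
force: [0.6, 0.2, 0.0]
opening: 0.0854
```

Run:
```python
from h import *
f,s=look("wrist","w1"); print(s["eef_pos"],s["tool_rot"],s["qpos"])
```

```text
[ 0.30430935 -0.01070756  0.2999114 ] [ 9.99999720e-01 -5.51971374e-04  4.82103063e-04  1.51277172e-04] [-4.40058236e-01 -6.73039083e-01  2.08074348e+00  1.38275016e-04
  1.73288695e+00  1.13186442e+00]
```

View pics/w1.png

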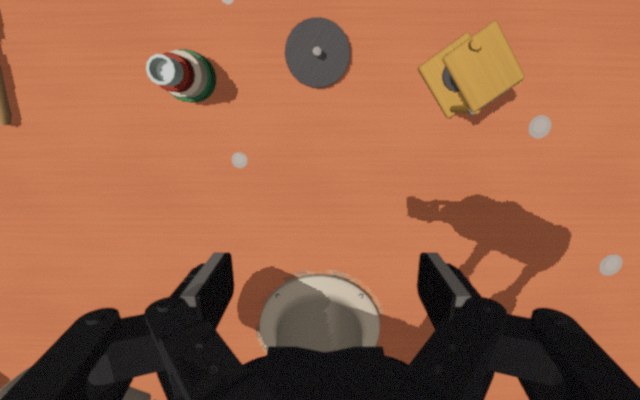

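Wrist view shows the pile's dish rim at (163,69), the rest at (318,52) and the articulator at (470,70). I'll move ahead to see the vise, tile and block.

>>> servo_tool:
  targets:
    - {"rx":0,"ry":0,"rz":0,"tx":0.035,"ty":0.008,"tz":0,"jaw":100}
    - {"rx":0,"ry":0,"rz":0,"tx":0.035,"ty":0.008,"tz":0,"jaw":100}
    - {"rx":0,"ry":0,"rz":0,"tx":0.035,"ty":0.008,"tz":0,"jaw":100}
    - {"rx":0,"ry":0,"rz":0,"tx":0.035,"ty":0.008,"tz":0,"jaw":100}
    - {"rx":0,"ry":0,"rz":0,"tx":0.03,"ty":0.008,"tz":0,"jaw":100}
    - {"rx":0,"ry":0,"rz":0,"tx":0,"ty":0,"tz":0,"jaw":100}
    - {"rx":0,"ry":0,"rz":0,"tx":0,"ty":0,"tz":0,"jaw":100}

```text
clock: 2.25
eef_pos: [0.4744, 0.0275, 0.2993]
tool_rot: [1.0, -0.0, -0.001, -0.0]
force: [-0.6, 0.8, 0.7]
opening: 0.0854
```

Run:
```python
from h import *
f,s=look("wrist","w2"); print(s["eef_pos"],s["tool_rot"])
print("rest disc",onz(f,(0,0),.01,s))
```

```text
[0.47442958 0.02754563 0.29929131] [ 9.99999623e-01 -2.24338013e-04 -8.36763363e-04 -6.29311608e-05]
rest disc [0.68879896 0.4612907  0.01      ]
```

View pics/w2.png

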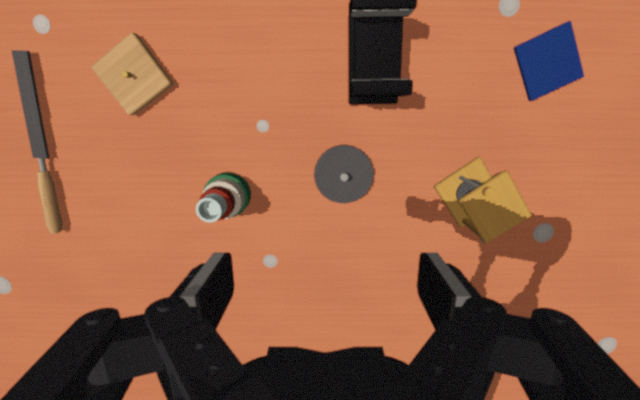

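This view has everything: the block at (132,73), pile at (220,200), rest at (344,174), vise gap at (377,50), tile at (550,62), file on the left and articulator on the right. Next I'll zoom in for exact pixels.

Run:
```python
import cv2,numpy as np
im=cv2.imread("pics/w2.png")
def crop(x0,y0,x1,y1,k): return cv2.resize(im[y0:y1,x0:x1],None,fx=k,fy=k,interpolation=cv2.INTER_CUBIC)
a=crop(180,150,280,240,4);b=crop(330,0,430,110,4)
c=crop(80,20,180,130,4);d=crop(300,130,400,220,4)
H=440
pad=lambda i:cv2.copyMakeBorder(i,0,H-i.shape[0],0,0,cv2.BORDER_CONSTANT)
cv2.imwrite("pics/z1.png",np.hstack([pad(a),pad(b)]))
cv2.imwrite("pics/z2.png",np.hstack([pad(c),pad(d)]))
```

```text
(no output)
```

View pics/z1.png

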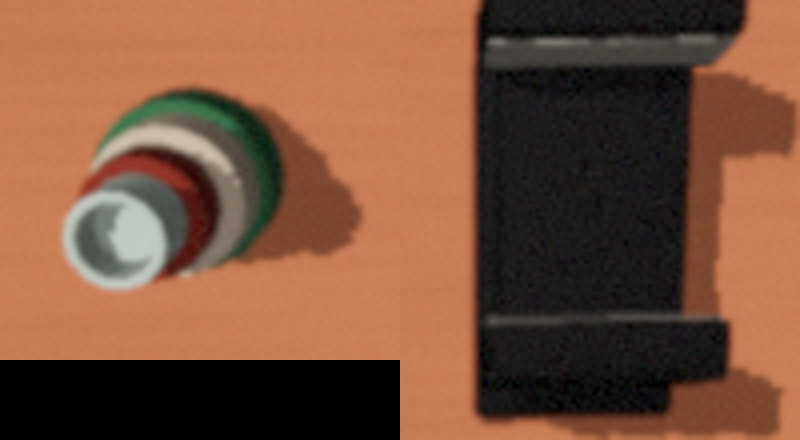

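View pics/z2.png

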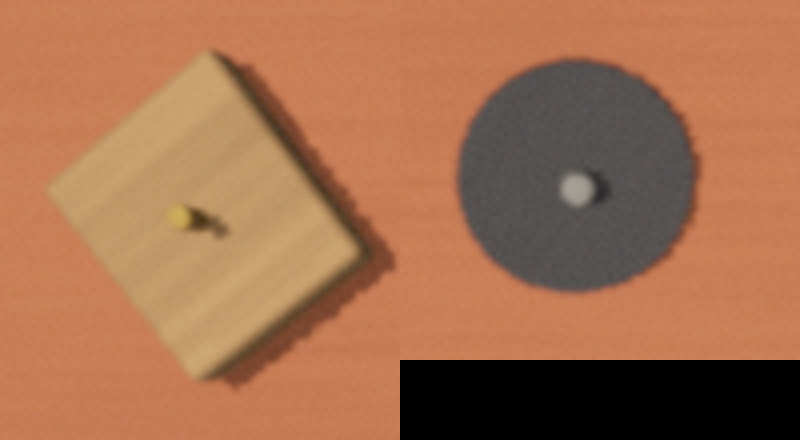

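```bash
cat > m.py <<'E'
from h import *
s={"eef_pos":[0.47443,0.02755,0.29929],"tool_rot":[ 9.99999623e-01,-2.24338e-04,-8.36763e-04,-6.293e-05]}
f=viewer.grab_frame("wrist"); im=cv2.imread("pics/w2.png")
def P(o,x,y,z,n): 
    uv=((x+.5)/4-.5+o[0],(y+.5)/4-.5+o[1]); r=onz(f,uv,z,s); print(n,np.round(uv,1),r.round(4)); return r
P((180,150),116,240,.091,"dish rim")
P((300,130),177,175,.010,"rest disc"); P((300,130),177,188,.026,"post top")
P((80,20),208,216,.015,"block"); P((80,20),181,217,.027,"pintop")
for c in [(210,52),(370,252),(200,380),(47,190)]: P((80,20),*c,.015,"bc")
P((330,0),86,322,.08,"nearL");P((330,0),327,319,.08,"nearR");P((330,0),86,40,.08,"farL");P((330,0),340,35,.08,"farR");P((330,0),86,68,.045,"farbotL");P((330,0),312,62,.045,"farbotR")
h=cv2.cvtColor(im,cv2.COLOR_BGR2HSV); m=cv2.inRange(h,(105,120,40),(130,255,255))
c=max(cv2.findContours(m,0,2)[0],key=cv2.contourArea); b=cv2.boxPoints(cv2.minAreaRect(c)); print(b)
pts=[onz(f,p,.008,s) for p in b]; print("tile",np.mean(pts,0),np.round(pts,3).tolist())
M=cv2.moments(c);print(onz(f,(M["m10"]/M["m00"],M["m01"]/M["m00"]),.008,s))
E
python3 m.py
```

```text
dish rim [208.6 209.6] [0.42   0.1762 0.091 ]
rest disc [343.9 173.4] [ 0.4502 -0.0019  0.01  ]
post top [343.9 176.6] [ 0.4487 -0.0011  0.026 ]
block [131.6  73.6] [0.5921 0.2924 0.015 ]
pintop [124.9  73.9] [0.5907 0.2947 0.027 ]
bc [132.1  32.6] [0.6435 0.2834 0.015 ]
bc [172.1  82.6] [0.5797 0.2375 0.015 ]
bc [129.6 114.6] [0.5374 0.3046 0.015 ]
bc [91.4 67.1] [0.6013 0.3476 0.015 ]
nearL [351.1  80.1] [ 0.5767 -0.0046  0.08  ]
nearR [411.4  79.4] [ 0.5776 -0.0757  0.08  ]
farL [351.1   9.6] [ 0.6511 -0.0032  0.08  ]
farR [414.6   8.4] [ 0.6526 -0.0741  0.08  ]
farbotL [351.1  16.6] [ 0.6527 -0.0059  0.045 ]
farbotR [407.6  15.1] [ 0.6545 -0.0749  0.045 ]
[[506.9317    50.185364]
 [568.8244    21.619505]
 [591.8       71.399994]
 [529.9073    99.96585 ]]
tile [ 0.60831369 -0.28559501  0.008     ] [[0.622, -0.223, 0.008], [0.659, -0.303, 0.008], [0.596, -0.349, 0.008], [0.557, -0.267, 0.008]]
[ 0.60881249 -0.28457659  0.008     ]
```

>>> servo_tool:
  targets:
    - {"rx":0,"ry":0,"rz":0,"tx":-0.014,"ty":0.037,"tz":-0.01,"jaw":100}
    - {"rx":0,"ry":0,"rz":0,"tx":-0.014,"ty":0.037,"tz":-0.01,"jaw":100}
    - {"rx":0,"ry":0,"rz":0,"tx":-0.013,"ty":0.037,"tz":-0.01,"jaw":100}
    - {"rx":0,"ry":0,"rz":0,"tx":-0.013,"ty":0.038,"tz":-0.01,"jaw":100}
    - {"rx":0,"ry":0,"rz":0,"tx":0,"ty":0,"tz":-0.04,"jaw":100}
    - {"rx":0,"ry":0,"rz":0,"tx":0,"ty":0,"tz":-0.04,"jaw":100}
    - {"rx":0,"ry":0,"rz":0,"tx":0,"ty":0,"tz":-0.04,"jaw":100}
    - {"rx":0,"ry":0,"rz":0,"tx":0,"ty":0,"tz":-0.03,"jaw":100}
    - {"rx":0,"ry":0,"rz":0,"tx":0,"ty":0,"tz":0,"jaw":100}

```text
clock: 3.25
eef_pos: [0.4164, 0.1757, 0.1061]
tool_rot: [1.0, -0.001, -0.004, 0.001]
force: [-1.2, -0.4, 0.3]
opening: 0.0854
```

```bash
cat > v.py <<'E'
import sys
from h import *
n=sys.argv[1]; box=[int(v) for v in sys.argv[2:6]] if len(sys.argv)>5 else [250,180,390,290]
f,s=look("wrist",n+"_w"); g,_=look("side",n+"_s")
print(np.round(s["eef_pos"],4),np.round(s["tool_rot"],4),s["opening"],np.round(s["force"],1))
x0,y0,x1,y1=box
z=cv2.resize(g["color"][y0:y1,x0:x1,::-1],(400,int(400*(y1-y0)/(x1-x0))),interpolation=cv2.INTER_CUBIC)
w=cv2.resize(f["color"][:,:,::-1],(400,250))
H=max(z.shape[0],250); pad=lambda i:cv2.copyMakeBorder(i,0,H-i.shape[0],0,0,cv2.BORDER_CONSTANT)
cv2.imwrite(f"pics/{n}.png",np.hstack([pad(w),pad(z)]))
E
python3 v.py a1
```

```text
[0.4164 0.1757 0.1061] [ 1.0e+00 -8.0e-04 -4.1e-03  6.0e-04] 0.08535945806840925 [-1.2 -0.4  0.3]
```

View pics/a1.png

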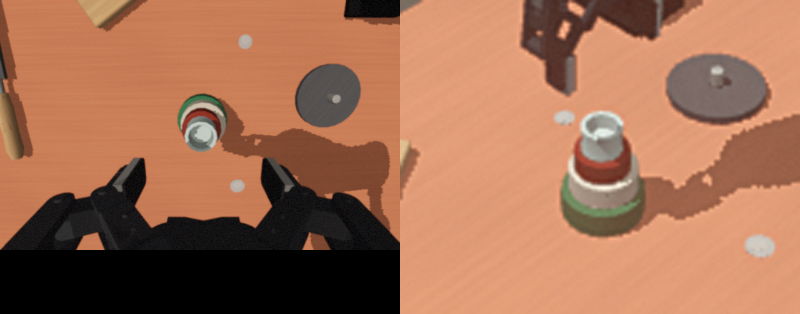

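Run:
```python
from h import *
s=manip.read_state(); w=viewer.grab_frame("wrist"); g=viewer.grab_frame("side")
e=np.array(s["eef_pos"]); print(e,s["tool_rot"])
for dz in (-.008,.005,.011,.02):
    for y in (.0427,-.0427): 
        X=e+[0,y,dz]; print(dz,y,proj(w,X,s).round(0),proj(g,X).round(0))
print("dish rim pred",proj(w,[.42,.1762,.091],s),proj(g,[.42,.1762,.091]))
```

```text
[0.42072544 0.17632578 0.11091185] [ 9.99999620e-01 -7.31936159e-04  4.72941438e-04 -2.55023040e-05]
-0.008 0.0427 [[254. 228.]] [[306. 229.]]
-0.008 -0.0427 [[391. 228.]] [[333. 210.]]
0.005 0.0427 [[249. 236.]] [[306. 224.]]
0.005 -0.0427 [[396. 236.]] [[333. 206.]]
0.011 0.0427 [[247. 241.]] [[306. 222.]]
0.011 -0.0427 [[398. 240.]] [[333. 204.]]
0.02 0.0427 [[243. 248.]] [[306. 219.]]
0.02 -0.0427 [[402. 247.]] [[333. 201.]]
dish rim pred [[323.13216692 222.44021846]] [[320.03969427 223.51011367]]
```

View pics/a1_s.png

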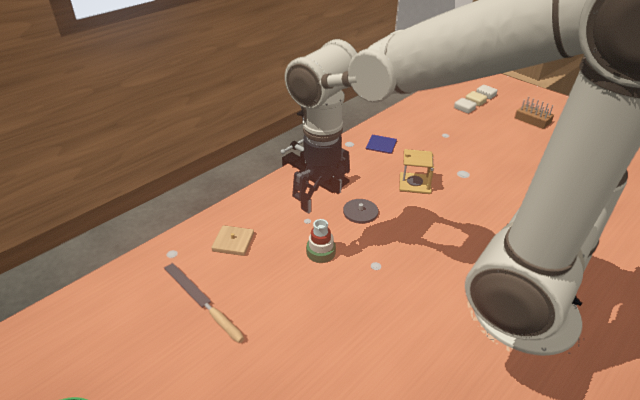

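View pics/a1_w.png

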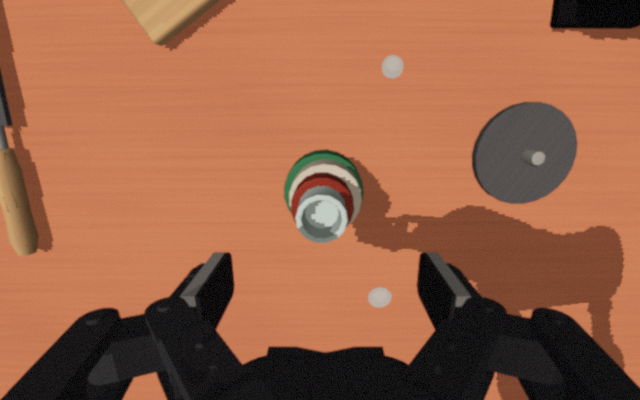

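The state hadn't settled, and the fingertips look higher than the stated TCP suggests. In the wrist view the tips are at (232,255) and (420,255); in the side view one is near (308,208). I'll measure the tip height from both views.

```bash
python3 v.py a2
python3 - <<'E'
import cv2,numpy as np
w=cv2.imread("pics/a2_w.png")[230:350,150:350]; g=cv2.imread("pics/a2_s.png")[150:250,270:370]
cv2.imwrite("pics/z3.png",np.hstack([cv2.resize(w,None,fx=2,fy=2,interpolation=2)[:240],cv2.resize(g,(400,400),interpolation=2)[:240]]))
cv2.imwrite("pics/z3.png",cv2.vconcat([cv2.resize(w,None,fx=2,fy=2,interpolation=2)])) if 0 else None
cv2.imwrite("pics/z4.png",cv2.resize(g,(600,600),interpolation=2)); cv2.imwrite("pics/z3.png",cv2.resize(w,(800,480),interpolation=2))
E
```

```text
[0.4224 0.1767 0.1124] [ 1.0e+00 -7.0e-04  2.3e-03 -3.0e-04] 0.08543177951044187 [ 0.2 -0.6  0.7]
```

View pics/z3.png

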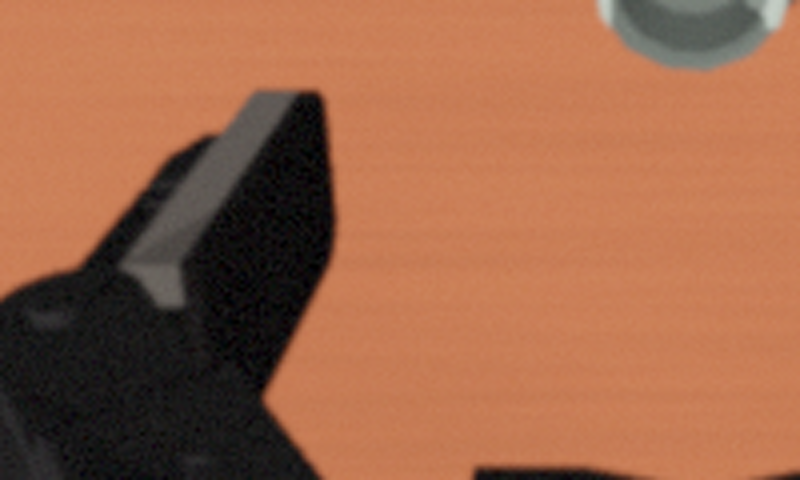

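View pics/z4.png

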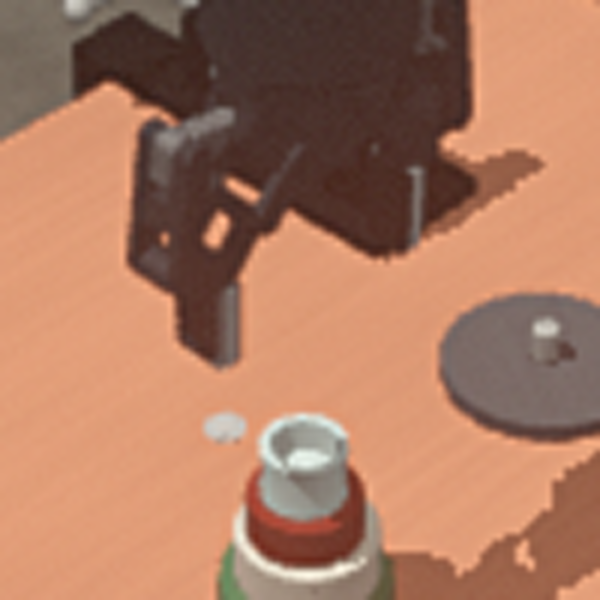

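Both cameras agree that the open tips are about 44 mm behind the reported TCP, not ahead of it as the text says. I'll close partly in the air to see the swing and let the arm settle.

>>> servo_tool:
  targets:
    - {"rx":0,"ry":0,"rz":0,"tx":0,"ty":0,"tz":0,"jaw":47}
    - {"rx":0,"ry":0,"rz":0,"tx":0,"ty":0,"tz":0,"jaw":47}
    - {"rx":0,"ry":0,"rz":0,"tx":0,"ty":0,"tz":0,"jaw":47}
    - {"rx":0,"ry":0,"rz":0,"tx":0,"ty":0,"tz":0,"jaw":47}
    - {"rx":0,"ry":0,"rz":0,"tx":0,"ty":0,"tz":0,"jaw":47}

```text
clock: 4.05
eef_pos: [0.4205, 0.1767, 0.1097]
tool_rot: [1.0, -0.0, -0.0, -0.0]
force: [-0.6, -0.8, 0.1]
opening: 0.0401
```

```bash
cat > z.py <<'E'
import sys,cv2,numpy as np,subprocess
n=sys.argv[1]; b=[int(v) for v in sys.argv[2:10]]
subprocess.run(["python3","v.py",n])
w=cv2.imread(f"pics/{n}_w.png")[b[1]:b[3],b[0]:b[2]]; g=cv2.imread(f"pics/{n}_s.png")[b[5]:b[7],b[4]:b[6]]
r=lambda i:cv2.resize(i,(400,int(400*i.shape[0]/i.shape[1])),interpolation=2)
w,g=r(w),r(g);H=max(len(w),len(g)); pad=lambda i:cv2.copyMakeBorder(i,0,H-i.shape[0],0,0,cv2.BORDER_CONSTANT)
cv2.imwrite(f"pics/{n}z.png",np.hstack([pad(w),pad(g)]))
E
python3 z.py a3 220 170 420 370 270 150 370 250
```

```text
[0.4205 0.1767 0.1097] [ 1.e+00 -5.e-04 -1.e-04 -0.e+00] 0.04011653592790385 [-0.6 -0.8  0.1]
```

View pics/a3z.png

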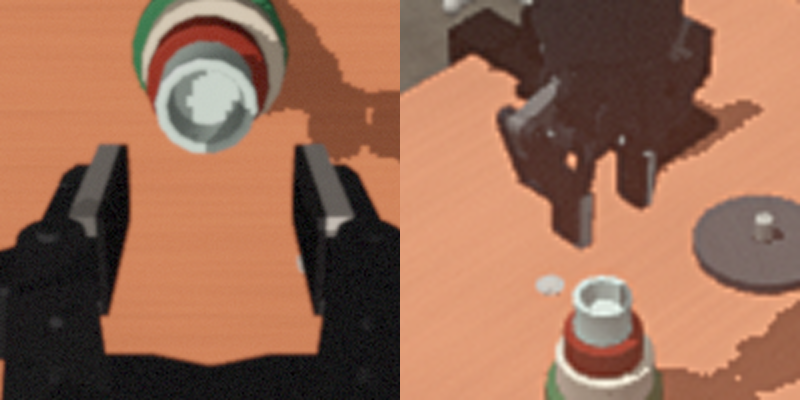

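Run:
```python
from h import *
s=manip.read_state(); w=viewer.grab_frame("wrist"); g=viewer.grab_frame("side")
e=np.array(s["eef_pos"]); print(e)
for dz in (.03,.035,.04,.045,.05): print(dz,proj(w,e+[.011,.02,dz],s),proj(g,e+[-.011,.02,dz]),proj(g,e+[.011,.02,dz]))
print(onz(w,(323.5,222.3),.091,s),onz(g,(270+203/4,150+295/4),.091))
```

```text
[0.42051597 0.17664108 0.10973884]
0.03 [[281.84551686 235.87639765]] [[317.19498951 213.18475268]] [[309.85449883 208.51531851]]
0.035 [[280.47512208 239.97718845]] [[317.21487877 211.38859507]] [[309.85307331 206.72489142]]
0.04 [[279.01566334 244.34547961]] [[317.23487733 209.58199561]] [[309.85162562 204.92415269]]
0.045 [[277.45822003 249.00816928]] [[317.25498613 207.76485731]] [[309.85015541 203.11300738]]
0.05 [[275.79264734 253.99586268]] [[317.27520616 205.93708191]] [[309.84866237 201.29135932]]
[0.42030629 0.1762636  0.091     ] [0.4183228  0.17566882 0.091     ]
```

>>> servo_tool:
  targets:
    - {"rx":0,"ry":0,"rz":0,"tx":0,"ty":0,"tz":-0.02,"jaw":60}
    - {"rx":0,"ry":0,"rz":0,"tx":0,"ty":0,"tz":-0.02,"jaw":60}
    - {"rx":0,"ry":0,"rz":0,"tx":0,"ty":0,"tz":-0.015,"jaw":60}
    - {"rx":0,"ry":0,"rz":0,"tx":0,"ty":0,"tz":-0.01,"jaw":60}
    - {"rx":0,"ry":0,"rz":0,"tx":0,"ty":0,"tz":-0.005,"jaw":60}
    - {"rx":0,"ry":0,"rz":0,"tx":0,"ty":0,"tz":-0.002,"jaw":60}
    - {"rx":0,"ry":0,"rz":0,"tx":0,"ty":0,"tz":0,"jaw":60}
    - {"rx":0,"ry":0,"rz":0,"tx":0,"ty":0,"tz":0,"jaw":60}

```text
clock: 5.05
eef_pos: [0.4212, 0.1767, 0.0385]
tool_rot: [1.0, -0.0, 0.001, -0.0]
force: [-0.1, 0.6, 0.3]
opening: 0.0511
```

```bash
python3 z.py a4 220 130 420 330 270 150 370 250
```

```text
[0.4212 0.1767 0.0385] [ 1.e+00 -5.e-04  7.e-04 -1.e-04] 0.05107626545730808 [-0.1  0.6  0.3]
```

View pics/a4z.png

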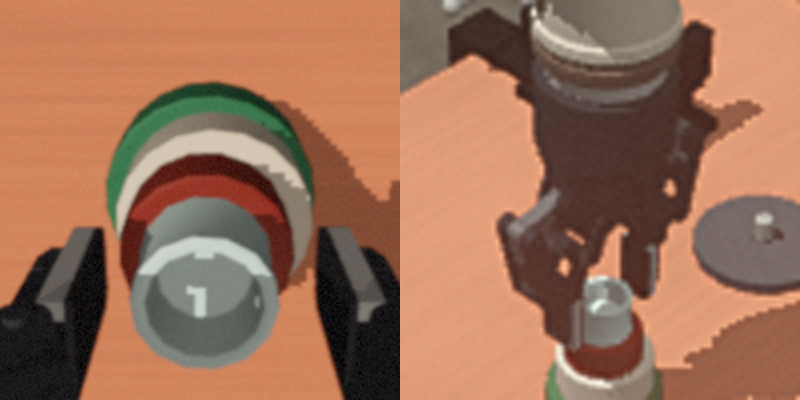

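>>> servo_tool:
  targets:
    - {"rx":0,"ry":0,"rz":0,"tx":-0.001,"ty":0,"tz":-0.005,"jaw":60}
    - {"rx":0,"ry":0,"rz":0,"tx":0,"ty":0,"tz":0,"jaw":30}
    - {"rx":0,"ry":0,"rz":0,"tx":0,"ty":0,"tz":0,"jaw":30}
    - {"rx":0,"ry":0,"rz":0,"tx":0,"ty":0,"tz":0,"jaw":30}
    - {"rx":0,"ry":0,"rz":0,"tx":0,"ty":0,"tz":0,"jaw":30}
    - {"rx":0,"ry":0,"rz":0,"tx":0,"ty":0,"tz":0,"jaw":30}

```text
clock: 5.75
eef_pos: [0.4222, 0.1764, 0.0349]
tool_rot: [1.0, -0.0, 0.002, 0.0]
force: [0.5, -3.6, 11.4]
opening: 0.0319
```

```bash
python3 z.py a5 220 130 420 330 270 150 370 250
```

```text
[0.4222 0.1764 0.0349] [ 1.0e+00 -4.0e-04  2.5e-03  2.0e-04] 0.03185082606181206 [ 0.5 -3.6 11.4]
```

View pics/a5z.png

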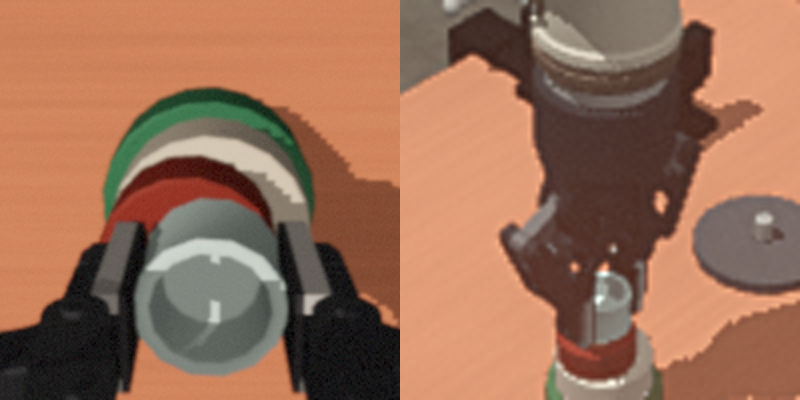

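>>> servo_tool:
  targets:
    - {"rx":0,"ry":0,"rz":0,"tx":0,"ty":0,"tz":0.005,"jaw":30}
    - {"rx":0,"ry":0,"rz":0,"tx":0,"ty":0,"tz":0.01,"jaw":30}
    - {"rx":0,"ry":0,"rz":0,"tx":0,"ty":0,"tz":0.02,"jaw":30}
    - {"rx":0,"ry":0,"rz":0,"tx":0,"ty":0,"tz":0.03,"jaw":30}
    - {"rx":0,"ry":0,"rz":0,"tx":0,"ty":0,"tz":0.03,"jaw":30}
    - {"rx":0,"ry":0,"rz":0,"tx":0,"ty":0,"tz":0.03,"jaw":30}
    - {"rx":0,"ry":0,"rz":0,"tx":0,"ty":0,"tz":0,"jaw":30}
    - {"rx":0,"ry":0,"rz":0,"tx":0,"ty":0,"tz":0,"jaw":30}

```text
clock: 6.65
eef_pos: [0.4197, 0.1768, 0.1583]
tool_rot: [1.0, -0.0, 0.001, -0.0]
force: [-0.7, 0.0, -1.1]
opening: 0.032
```

```bash
python3 z.py a6 220 130 420 330 270 130 390 250
```

```text
[0.4197 0.1768 0.1583] [ 1.e+00 -4.e-04  6.e-04 -1.e-04] 0.03196301130656833 [-0.7  0.  -1.1]
```

View pics/a6z.png

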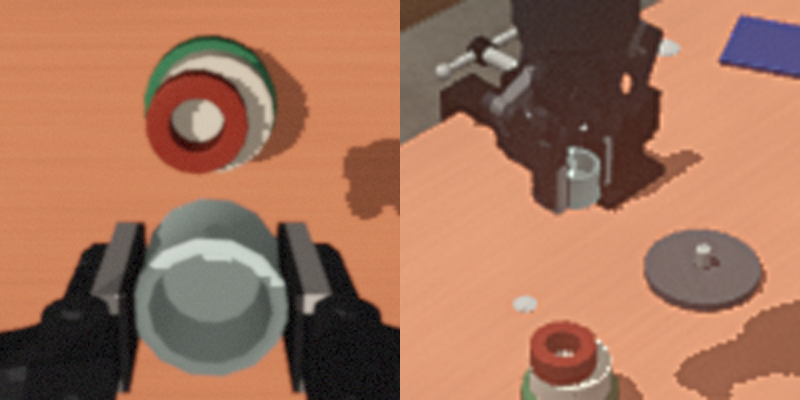

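The dish is held and clear. Next, the tile at (0.6085,-0.285).

>>> servo_tool:
  targets:
    - {"rx":0,"ry":0,"rz":0,"tx":0.01,"ty":-0.025,"tz":0,"jaw":30}
    - {"rx":0,"ry":0,"rz":0,"tx":0.016,"ty":-0.04,"tz":0,"jaw":30}
    - {"rx":0,"ry":0,"rz":0,"tx":0.016,"ty":-0.04,"tz":0,"jaw":30}
    - {"rx":0,"ry":0,"rz":0,"tx":0.017,"ty":-0.041,"tz":0,"jaw":30}
    - {"rx":0,"ry":0,"rz":0,"tx":0.017,"ty":-0.041,"tz":0,"jaw":30}
    - {"rx":0,"ry":0,"rz":0,"tx":0.017,"ty":-0.041,"tz":0,"jaw":30}
    - {"rx":0,"ry":0,"rz":0,"tx":0.017,"ty":-0.041,"tz":0,"jaw":30}
    - {"rx":0,"ry":0,"rz":0,"tx":0.017,"ty":-0.041,"tz":0,"jaw":30}
    - {"rx":0,"ry":0,"rz":0,"tx":0.017,"ty":-0.041,"tz":0,"jaw":30}
    - {"rx":0,"ry":0,"rz":0,"tx":0.017,"ty":-0.041,"tz":0,"jaw":30}
    - {"rx":0,"ry":0,"rz":0,"tx":0.016,"ty":-0.04,"tz":0,"jaw":30}
    - {"rx":0,"ry":0,"rz":0,"tx":0.012,"ty":-0.03,"tz":0,"jaw":30}

```text
clock: 7.95
eef_pos: [0.608, -0.2873, 0.1553]
tool_rot: [1.0, -0.001, -0.001, -0.001]
force: [0.0, 0.4, -1.0]
opening: 0.0318
```

>>> servo_tool:
  targets:
    - {"rx":0,"ry":0,"rz":0,"tx":0,"ty":0,"tz":-0.02,"jaw":30}
    - {"rx":0,"ry":0,"rz":0,"tx":0,"ty":0,"tz":-0.03,"jaw":30}
    - {"rx":0,"ry":0,"rz":0,"tx":0,"ty":0,"tz":-0.03,"jaw":30}
    - {"rx":0,"ry":0,"rz":0,"tx":0,"ty":0,"tz":0,"jaw":30}
    - {"rx":0,"ry":0,"rz":0,"tx":0,"ty":0,"tz":0,"jaw":30}
    - {"rx":0,"ry":0,"rz":0,"tx":0,"ty":0,"tz":0,"jaw":30}

```text
clock: 8.55
eef_pos: [0.6095, -0.2859, 0.0796]
tool_rot: [1.0, -0.0, 0.001, 0.001]
force: [-0.7, 0.3, -0.8]
opening: 0.032
```

```bash
python3 z.py a7 170 50 470 350 300 100 440 240
python3 - <<'E'
from h import *
s=manip.read_state(); w=viewer.grab_frame("wrist"); g=viewer.grab_frame("side");e=np.array(s["eef_pos"])
im=cv2.cvtColor(w["color"],cv2.COLOR_RGB2HSV); m=cv2.inRange(im,(105,100,30),(130,255,255))
c=max(cv2.findContours(m,0,2)[0],key=cv2.contourArea); b=cv2.boxPoints(cv2.minAreaRect(c))
print(b.round(),np.array([onz(w,p,.008,s) for p in b]).round(4).tolist())
print(np.round(e,4),onz(w,(326,282.5),e[2]+.056,s))
E
```

```text
[ 0.6095 -0.2859  0.0796] [ 1.0e+00 -4.0e-04  1.1e-03  8.0e-04] 0.03198082636487682 [-0.7  0.3 -0.8]
[[260. 177.]
 [348. 135.]
 [388. 219.]
 [300. 261.]] [[0.6284, -0.2352, 0.008], [0.6616, -0.3051, 0.008], [0.5924, -0.3402, 0.008], [0.5536, -0.2659, 0.008]]
[ 0.6098 -0.2861  0.0801] [ 0.61015233 -0.28781106  0.13606802]
```

View pics/a7z.png

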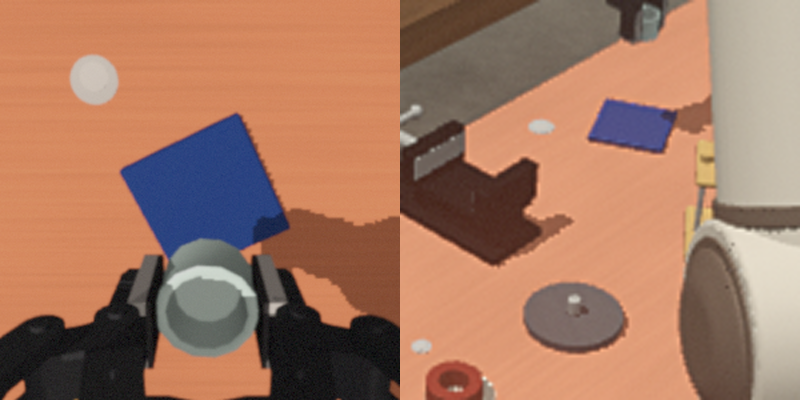

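>>> servo_tool:
  targets:
    - {"rx":0,"ry":0,"rz":0,"tx":0,"ty":0.001,"tz":-0.03,"jaw":30}
    - {"rx":0,"ry":0,"rz":0,"tx":0,"ty":0,"tz":-0.03,"jaw":30}
    - {"rx":0,"ry":0,"rz":0,"tx":0,"ty":0,"tz":-0.02,"jaw":30}
    - {"rx":0,"ry":0,"rz":0,"tx":0,"ty":0,"tz":-0.01,"jaw":30}
    - {"rx":0,"ry":0,"rz":0,"tx":0,"ty":0,"tz":-0.005,"jaw":30}
    - {"rx":0,"ry":0,"rz":0,"tx":0,"ty":0,"tz":0,"jaw":30}
    - {"rx":0,"ry":0,"rz":0,"tx":0,"ty":0,"tz":0,"jaw":30}
    - {"rx":0,"ry":0,"rz":0,"tx":0,"ty":0,"tz":0,"jaw":30}

```text
clock: 9.55
eef_pos: [0.6096, -0.285, -0.0156]
tool_rot: [1.0, -0.0, 0.001, 0.001]
force: [0.5, 0.3, -0.2]
opening: 0.0321
```

```bash
python3 z.py a8 170 50 470 350 340 100 440 200
```

```text
[ 0.6096 -0.285  -0.0156] [ 1.0e+00 -5.0e-04  1.1e-03  8.0e-04] 0.032050222123445604 [ 0.5  0.3 -0.2]
```

View pics/a8z.png

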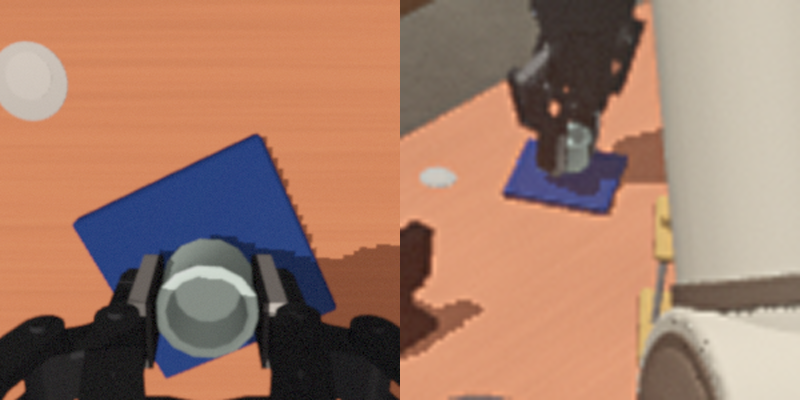

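The dish sits centrally over the tile, just above it. I'll lower it in small steps until it touches.

>>> servo_tool:
  targets:
    - {"rx":0,"ry":0,"rz":0,"tx":0,"ty":0,"tz":-0.003,"jaw":30}
    - {"rx":0,"ry":0,"rz":0,"tx":0,"ty":0,"tz":-0.003,"jaw":30}
    - {"rx":0,"ry":0,"rz":0,"tx":0,"ty":0,"tz":-0.001,"jaw":30}
    - {"rx":0,"ry":0,"rz":0,"tx":0,"ty":0,"tz":0,"jaw":30}
    - {"rx":0,"ry":0,"rz":0,"tx":0,"ty":0,"tz":0,"jaw":30}

```text
clock: 10.15
eef_pos: [0.6085, -0.2844, -0.0239]
tool_rot: [1.0, -0.0, -0.0, -0.0]
force: [-2.2, 2.1, 3.9]
opening: 0.0322
```

>>> servo_tool:
  targets:
    - {"rx":0,"ry":0,"rz":0,"tx":0,"ty":0,"tz":-0.002,"jaw":30}
    - {"rx":0,"ry":0,"rz":0,"tx":0,"ty":0,"tz":0,"jaw":30}
    - {"rx":0,"ry":0,"rz":0,"tx":0,"ty":0,"tz":0,"jaw":30}

```text
clock: 10.45
eef_pos: [0.6086, -0.2844, -0.024]
tool_rot: [1.0, -0.0, -0.0, -0.0]
force: [-7.4, 4.5, 15.6]
opening: 0.0318
```

Contact came at the expected height, so I'll release.

>>> servo_tool:
  targets:
    - {"rx":0,"ry":0,"rz":0,"tx":0,"ty":0,"tz":0.002,"jaw":65}
    - {"rx":0,"ry":0,"rz":0,"tx":0,"ty":0,"tz":0,"jaw":65}
    - {"rx":0,"ry":0,"rz":0,"tx":0,"ty":0,"tz":0,"jaw":65}
    - {"rx":0,"ry":0,"rz":0,"tx":0,"ty":0,"tz":0.02,"jaw":65}
    - {"rx":0,"ry":0,"rz":0,"tx":0,"ty":0,"tz":0.03,"jaw":80}
    - {"rx":0,"ry":0,"rz":0,"tx":0,"ty":0,"tz":0.04,"jaw":80}
    - {"rx":0,"ry":0,"rz":0,"tx":0,"ty":0,"tz":0.04,"jaw":80}
    - {"rx":0,"ry":0,"rz":0,"tx":0,"ty":0,"tz":0.03,"jaw":80}
    - {"rx":0,"ry":0,"rz":0,"tx":0,"ty":0,"tz":0,"jaw":80}
    - {"rx":0,"ry":0,"rz":0,"tx":0,"ty":0,"tz":0,"jaw":80}

```text
clock: 11.45
eef_pos: [0.6088, -0.2845, 0.1359]
tool_rot: [1.0, -0.0, 0.0, 0.0]
force: [0.5, -0.2, -0.8]
opening: 0.0683
```

```bash
python3 z.py a9 170 50 470 350 340 100 440 200
python3 - <<'E'
from h import *
s=manip.read_state(); w=viewer.grab_frame("wrist"); e=np.array(s["eef_pos"])
im=cv2.cvtColor(w["color"],cv2.COLOR_RGB2HSV); m=cv2.inRange(im,(105,100,30),(130,255,255))
c=max(cv2.findContours(m,0,2)[0],key=cv2.contourArea); b=cv2.boxPoints(cv2.minAreaRect(c))
p=np.array([onz(w,p,.008,s) for p in b]); print(p.round(4).tolist(),p.mean(0))
print(proj(w,[.6086,-.285,.032],s))
E
```

```text
[ 0.6088 -0.2845  0.1359] [ 1.e+00 -5.e-04  4.e-04  2.e-04] 0.06827712824908382 [ 0.5 -0.2 -0.8]
[[0.6281, -0.2355, 0.008], [0.6612, -0.3051, 0.008], [0.5922, -0.3404, 0.008], [0.5544, -0.2673, 0.008]] [ 0.6089675  -0.28705338  0.008     ]
[[325.30191155 188.34403665]]
```

View pics/a9z.png

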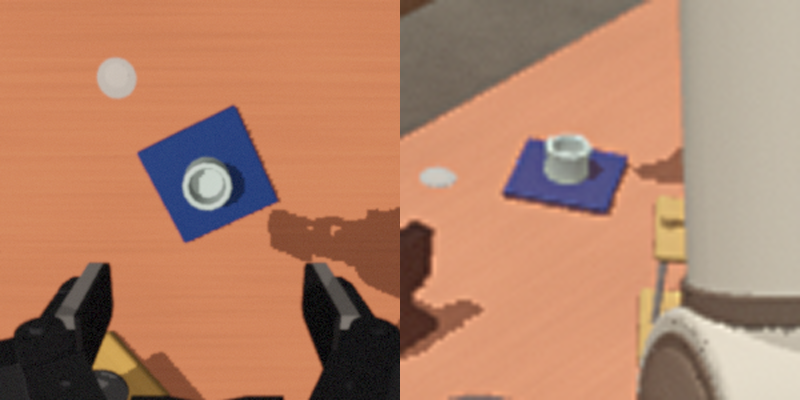

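The dish stands in the middle of the tile. Back to the pile for the rubber wheel.

>>> servo_tool:
  targets:
    - {"rx":0,"ry":0,"rz":0,"tx":-0.012,"ty":0.03,"tz":0.02,"jaw":80}
    - {"rx":0,"ry":0,"rz":0,"tx":-0.016,"ty":0.04,"tz":0.005,"jaw":80}
    - {"rx":0,"ry":0,"rz":0,"tx":-0.017,"ty":0.041,"tz":0,"jaw":80}
    - {"rx":0,"ry":0,"rz":0,"tx":-0.017,"ty":0.041,"tz":0,"jaw":80}
    - {"rx":0,"ry":0,"rz":0,"tx":-0.017,"ty":0.041,"tz":0,"jaw":80}
    - {"rx":0,"ry":0,"rz":0,"tx":-0.017,"ty":0.041,"tz":0,"jaw":80}
    - {"rx":0,"ry":0,"rz":0,"tx":-0.017,"ty":0.041,"tz":0,"jaw":80}
    - {"rx":0,"ry":0,"rz":0,"tx":-0.017,"ty":0.041,"tz":0,"jaw":80}
    - {"rx":0,"ry":0,"rz":0,"tx":-0.017,"ty":0.041,"tz":0,"jaw":80}
    - {"rx":0,"ry":0,"rz":0,"tx":-0.017,"ty":0.04,"tz":-0.01,"jaw":80}
    - {"rx":0,"ry":0,"rz":0,"tx":-0.016,"ty":0.04,"tz":-0.01,"jaw":80}
    - {"rx":0,"ry":0,"rz":0,"tx":-0.008,"ty":0.025,"tz":-0.01,"jaw":80}

```text
clock: 12.8
eef_pos: [0.418, 0.1798, 0.129]
tool_rot: [1.0, 0.0, -0.001, -0.0]
force: [0.8, -0.4, 0.1]
opening: 0.0681
```

>>> servo_tool:
  targets:
    - {"rx":0,"ry":0,"rz":0,"tx":0,"ty":0,"tz":-0.01,"jaw":80}
    - {"rx":0,"ry":0,"rz":0,"tx":0,"ty":0,"tz":0,"jaw":80}
    - {"rx":0,"ry":0,"rz":0,"tx":0,"ty":0,"tz":0,"jaw":80}
    - {"rx":0,"ry":0,"rz":0,"tx":0,"ty":0,"tz":0,"jaw":80}

```text
clock: 13.2
eef_pos: [0.4213, 0.1767, 0.1211]
tool_rot: [1.0, -0.001, 0.0, 0.0]
force: [0.7, -0.6, -0.3]
opening: 0.0683
```

```bash
python3 z.py b1 220 130 420 330 280 190 360 270
```

```text
[0.4213 0.1767 0.1211] [ 1.0e+00 -1.3e-03  2.0e-04  1.0e-04] 0.06831876431681048 [ 0.7 -0.6 -0.3]
```

View pics/b1z.png

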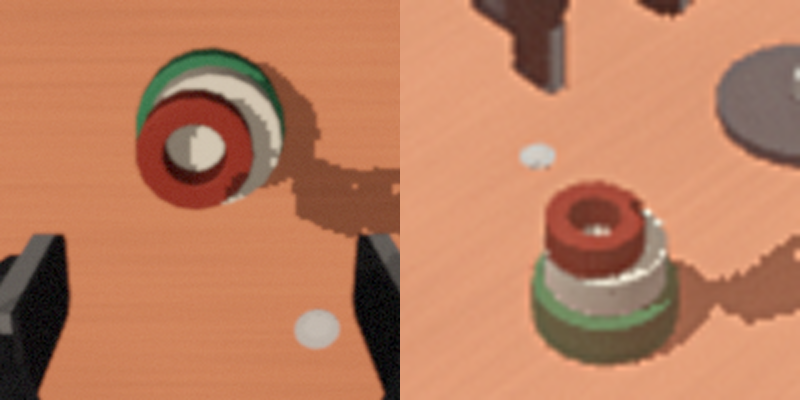

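Run:
```python
from h import *
s=manip.read_state(); w=viewer.grab_frame("wrist"); im=w["color"].copy()
rub=onz(w,(220+194/2-.25,130+150/2-.25),.067,s); print("rub",rub)
pl=rub+[0.003,-.009,0]; wh=rub+[0,-.006,0]
pl=[.424,.172];wh=[.424,.173]
for c,r,z in [(rub,.023,.067),(rub,.012,.067),(pl,.0285,.047),(pl,.0285,.025),(wh,.034,.025),(wh,.034,0)]:
    cv2.polylines(im,[proj(w,circ(c,r,z),s).round().astype(int)],True,(0,0,255) if z!=.025 else (255,255,0),1)
cv2.imwrite("pics/b2.png",cv2.resize(im[120:260,250:390,::-1],(700,700),interpolation=0))
```

```text
rub [0.42212247 0.18187286 0.067     ]
```

View pics/b2.png

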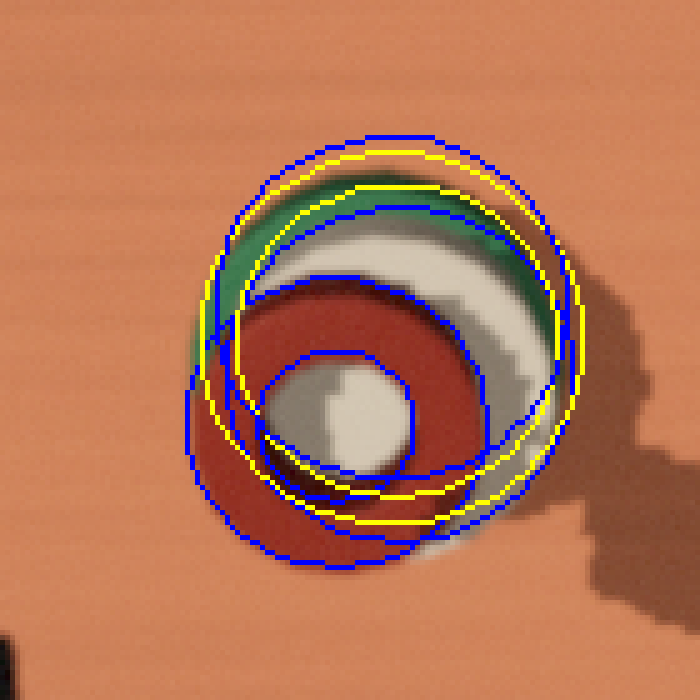

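>>> servo_tool:
  targets:
    - {"rx":0,"ry":0,"rz":0,"tx":0.001,"ty":0.005,"tz":-0.02,"jaw":75}
    - {"rx":0,"ry":0,"rz":0,"tx":0,"ty":0,"tz":-0.03,"jaw":75}
    - {"rx":0,"ry":0,"rz":0,"tx":0,"ty":0,"tz":-0.03,"jaw":75}
    - {"rx":0,"ry":0,"rz":0,"tx":0,"ty":0,"tz":-0.015,"jaw":75}
    - {"rx":0,"ry":0,"rz":0,"tx":0,"ty":0,"tz":-0.01,"jaw":75}
    - {"rx":0,"ry":0,"rz":0,"tx":0,"ty":0,"tz":0,"jaw":75}
    - {"rx":0,"ry":0,"rz":0,"tx":0,"ty":0,"tz":0,"jaw":75}
    - {"rx":0,"ry":0,"rz":0,"tx":0,"ty":0,"tz":0,"jaw":75}

```text
clock: 14.15
eef_pos: [0.4228, 0.1828, 0.0171]
tool_rot: [1.0, -0.001, 0.001, -0.0]
force: [-0.3, 0.4, -0.1]
opening: 0.0638
```

```bash
python3 z.py b3 220 170 420 370 280 170 380 270
```

```text
[0.4228 0.1828 0.0171] [ 1.0e+00 -5.0e-04  1.3e-03 -2.0e-04] 0.06380097206495966 [-0.3  0.4 -0.1]
```

View pics/b3z.png

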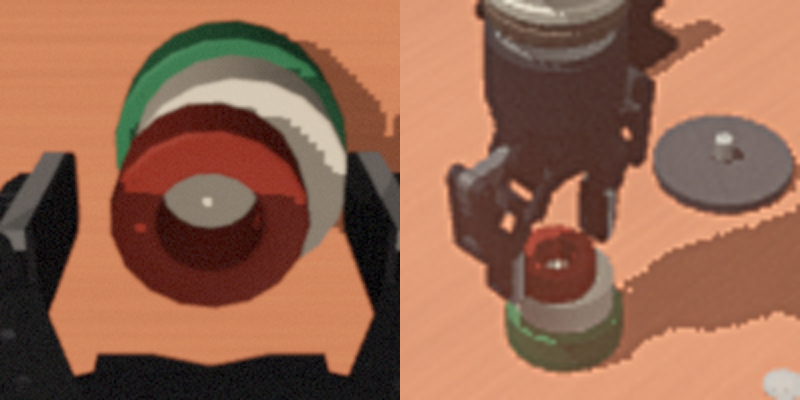

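>>> servo_tool:
  targets:
    - {"rx":0,"ry":0,"rz":0,"tx":0,"ty":0,"tz":-0.002,"jaw":40}
    - {"rx":0,"ry":0,"rz":0,"tx":0,"ty":0,"tz":0,"jaw":40}
    - {"rx":0,"ry":0,"rz":0,"tx":0,"ty":0,"tz":0,"jaw":40}
    - {"rx":0,"ry":0,"rz":0,"tx":0,"ty":0,"tz":0,"jaw":40}
    - {"rx":0,"ry":0,"rz":0,"tx":0,"ty":0,"tz":0,"jaw":40}
    - {"rx":0,"ry":0,"rz":0,"tx":0,"ty":0,"tz":0,"jaw":40}

```text
clock: 14.85
eef_pos: [0.4224, 0.1828, 0.0147]
tool_rot: [1.0, -0.0, 0.001, -0.0]
force: [-1.4, 0.8, 5.6]
opening: 0.0442
```

>>> servo_tool:
  targets:
    - {"rx":0,"ry":0,"rz":0,"tx":0,"ty":0,"tz":0.005,"jaw":40}
    - {"rx":0,"ry":0,"rz":0,"tx":0,"ty":0,"tz":0.01,"jaw":40}
    - {"rx":0,"ry":0,"rz":0,"tx":0,"ty":0,"tz":0.025,"jaw":40}
    - {"rx":0,"ry":0,"rz":0,"tx":0,"ty":0,"tz":0.035,"jaw":40}
    - {"rx":0,"ry":0,"rz":0,"tx":0,"ty":0,"tz":0.035,"jaw":40}
    - {"rx":0,"ry":0,"rz":0,"tx":0,"ty":0,"tz":0,"jaw":40}
    - {"rx":0,"ry":0,"rz":0,"tx":0,"ty":0,"tz":0,"jaw":40}
    - {"rx":0,"ry":0,"rz":0,"tx":0,"ty":0,"tz":0,"jaw":40}

```text
clock: 15.65
eef_pos: [0.4206, 0.1825, 0.1228]
tool_rot: [1.0, -0.001, -0.001, 0.0]
force: [-0.0, -0.2, -0.4]
opening: 0.0444
```

```bash
python3 z.py b4 220 150 420 350 280 150 380 270
```

```text
[0.4206 0.1825 0.1228] [ 1.e+00 -5.e-04 -1.e-03  1.e-04] 0.04437372891707453 [-0.  -0.2 -0.4]
```

View pics/b4z.png

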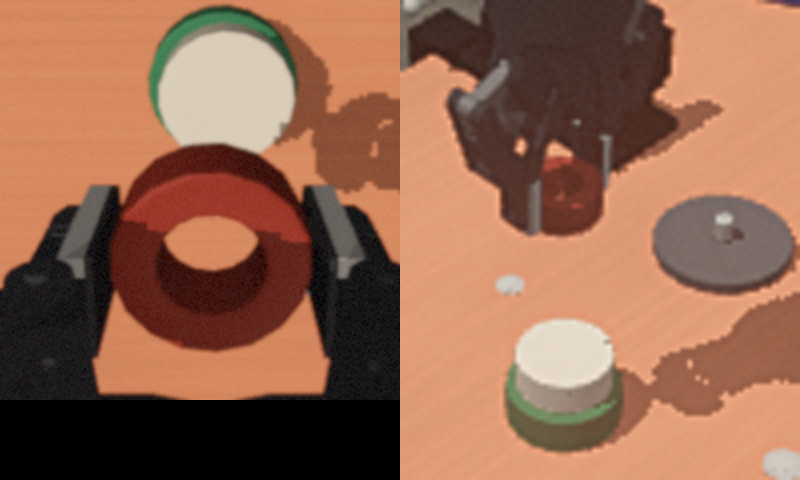

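>>> servo_tool:
  targets:
    - {"rx":0,"ry":0,"rz":0,"tx":0.02,"ty":0.012,"tz":0,"jaw":40}
    - {"rx":0,"ry":0,"rz":0,"tx":0.035,"ty":0.023,"tz":0,"jaw":40}
    - {"rx":0,"ry":0,"rz":0,"tx":0.035,"ty":0.023,"tz":0,"jaw":40}
    - {"rx":0,"ry":0,"rz":0,"tx":0.035,"ty":0.023,"tz":0,"jaw":40}
    - {"rx":0,"ry":0,"rz":0,"tx":0.03,"ty":0.02,"tz":0,"jaw":40}
    - {"rx":0,"ry":0,"rz":0,"tx":0.015,"ty":0.01,"tz":0,"jaw":40}
    - {"rx":0,"ry":0,"rz":0,"tx":0,"ty":0,"tz":-0.02,"jaw":40}
    - {"rx":0,"ry":0,"rz":0,"tx":0,"ty":0,"tz":0,"jaw":40}
    - {"rx":0,"ry":0,"rz":0,"tx":0,"ty":0,"tz":0,"jaw":40}
    - {"rx":0,"ry":0,"rz":0,"tx":0,"ty":0,"tz":0,"jaw":40}

```text
clock: 16.75
eef_pos: [0.5914, 0.2935, 0.1041]
tool_rot: [1.0, -0.001, -0.0, 0.0]
force: [0.5, 0.1, -0.7]
opening: 0.0443
```

```bash
python3 z.py b5 220 50 420 250 190 160 310 280
python3 - <<'E'
from h import *
s=manip.read_state(); w=viewer.grab_frame("wrist"); im=w["color"].copy(); e=np.array(s["eef_pos"])
print(e)
c=e
for d,r,z in [([0,0],.023,e[2]+.0523),([0,0],.012,e[2]+.0523)]:
    cv2.polylines(im,[proj(w,circ(c,r,z),s).round().astype(int)],True,(0,0,255),1)
cv2.imwrite("pics/b6.png",cv2.resize(im[100:340,200:440,::-1],(600,600),interpolation=0))
E
```

```text
[0.5914 0.2935 0.1041] [ 1.e+00 -6.e-04 -0.e+00  0.e+00] 0.044263173057808955 [ 0.5  0.1 -0.7]
[0.5918487 0.2936288 0.1047696]
```

View pics/b5z.png

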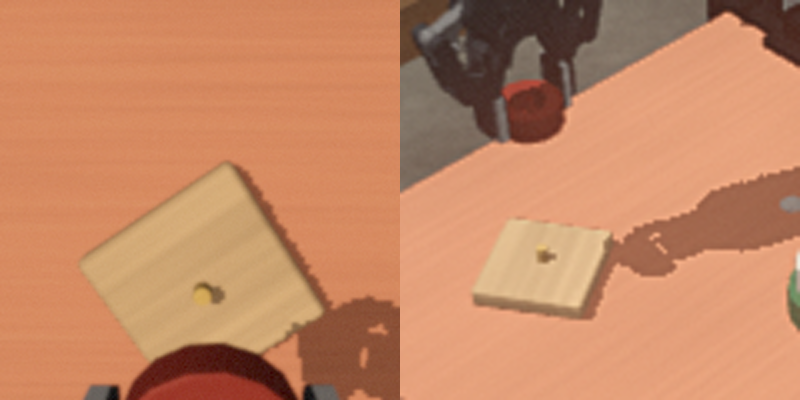

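View pics/b6.png

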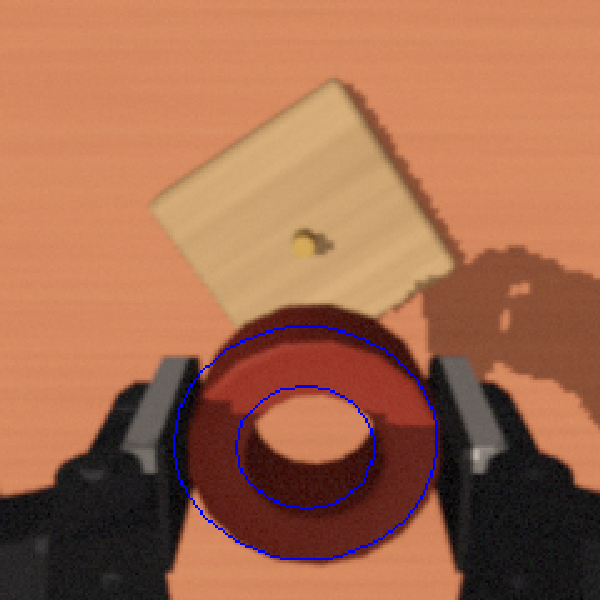

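Run:
```python
from h import *
s=manip.read_state(); w=viewer.grab_frame("wrist"); e=np.array(s["eef_pos"])
u=lambda x,y,z:onz(w,(200+(x+.5)/2.5-.5,100+(y+.5)/2.5-.5),z,s).round(4)
print(e, "pintop",u(303,243,.027))
# rubber top outer ellipse: left 190 right 440, bottom 560
print("rub L,R",u(190,440,e[2]+.0523),u(440,440,e[2]+.0523),"bottom",u(312,561,e[2]+.0523))
print("side pin", onz(viewer.grab_frame("side"),(190+143*.3,160+(245)*.3),.027))
```

```text
[0.59190167 0.29362198 0.10479809] pintop [0.5922 0.2957 0.027 ]
rub L,R [0.5935 0.3137 0.1571] [0.5934 0.27   0.1571] bottom [0.5684 0.2925 0.1571]
side pin [0.5903471  0.29252829 0.027     ]
```

>>> servo_tool:
  targets:
    - {"rx":0,"ry":0,"rz":0,"tx":0,"ty":0.003,"tz":-0.025,"jaw":40}
    - {"rx":0,"ry":0,"rz":0,"tx":0,"ty":0,"tz":-0.03,"jaw":40}
    - {"rx":0,"ry":0,"rz":0,"tx":0,"ty":0,"tz":-0.02,"jaw":40}
    - {"rx":0,"ry":0,"rz":0,"tx":0,"ty":0,"tz":-0.01,"jaw":40}
    - {"rx":0,"ry":0,"rz":0,"tx":0,"ty":0,"tz":-0.008,"jaw":40}
    - {"rx":0,"ry":0,"rz":0,"tx":0,"ty":0,"tz":0,"jaw":40}
    - {"rx":0,"ry":0,"rz":0,"tx":0,"ty":0,"tz":0,"jaw":40}

```text
clock: 17.7
eef_pos: [0.5925, 0.2969, 0.012]
tool_rot: [1.0, -0.0, 0.001, -0.0]
force: [-0.2, 0.4, 0.2]
opening: 0.0442
```

```bash
python3 z.py b7 220 150 420 350 190 180 290 280
```

```text
[0.5925 0.2969 0.012 ] [ 1.e+00 -5.e-04  9.e-04 -3.e-04] 0.04417026211704086 [-0.2  0.4  0.2]
```

View pics/b7z.png

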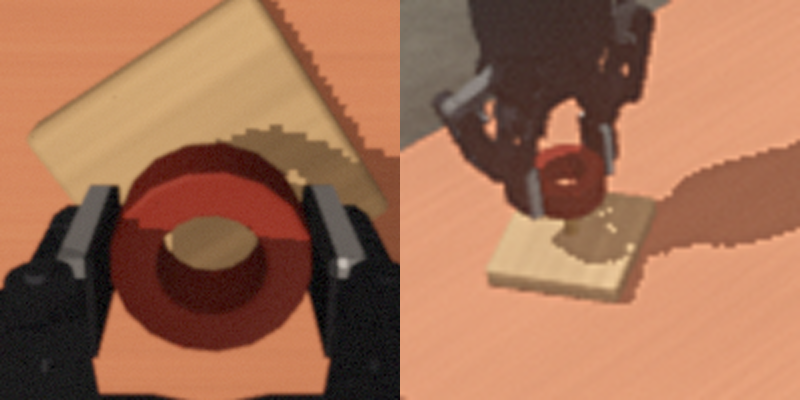

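The pin sits under the ring's middle in the side view, so I'll lower on.

>>> servo_tool:
  targets:
    - {"rx":0,"ry":0,"rz":0,"tx":0,"ty":0,"tz":-0.01,"jaw":40}
    - {"rx":0,"ry":0,"rz":0,"tx":0,"ty":0,"tz":-0.008,"jaw":40}
    - {"rx":0,"ry":0,"rz":0,"tx":0,"ty":0,"tz":-0.005,"jaw":40}
    - {"rx":0,"ry":0,"rz":0,"tx":0,"ty":0,"tz":-0.003,"jaw":40}
    - {"rx":0,"ry":0,"rz":0,"tx":0,"ty":0,"tz":0,"jaw":40}
    - {"rx":0,"ry":0,"rz":0,"tx":0,"ty":0,"tz":0,"jaw":40}

```text
clock: 18.4
eef_pos: [0.5917, 0.2967, -0.0152]
tool_rot: [1.0, -0.0, 0.0, -0.0]
force: [0.2, -0.1, -1.2]
opening: 0.0441
```

>>> servo_tool:
  targets:
    - {"rx":0,"ry":0,"rz":0,"tx":0,"ty":0,"tz":-0.002,"jaw":40}
    - {"rx":0,"ry":0,"rz":0,"tx":0,"ty":0,"tz":-0.001,"jaw":40}
    - {"rx":0,"ry":0,"rz":0,"tx":0,"ty":0,"tz":0,"jaw":40}

```text
clock: 18.7
eef_pos: [0.5921, 0.2968, -0.0173]
tool_rot: [1.0, -0.0, 0.0, -0.0]
force: [-1.6, -0.3, 4.0]
opening: 0.044
```

```bash
python3 z.py b8 220 150 420 350 190 180 290 280
```

```text
[ 0.5921  0.2968 -0.0173] [ 1.e+00 -4.e-04  4.e-04 -1.e-04] 0.04396331719447288 [-1.6 -0.3  4. ]
```

View pics/b8z.png

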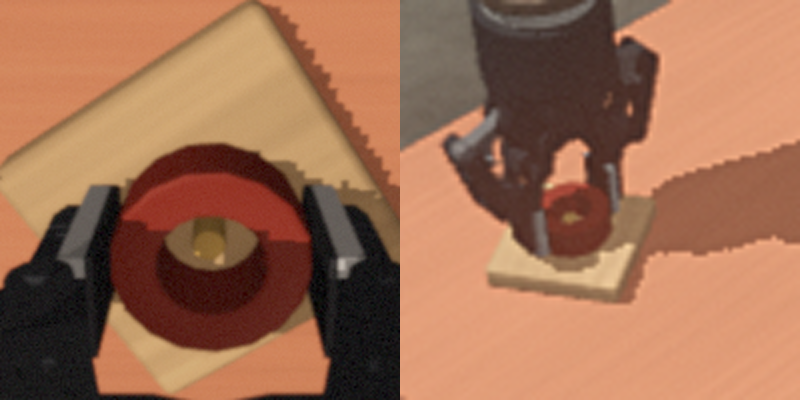

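The pin shows through the hole at (209,245), nearly central, and the wheel has touched down. I'll release.

>>> servo_tool:
  targets:
    - {"rx":0,"ry":0,"rz":0,"tx":0,"ty":0,"tz":0,"jaw":75}
    - {"rx":0,"ry":0,"rz":0,"tx":0,"ty":0,"tz":0,"jaw":75}
    - {"rx":0,"ry":0,"rz":0,"tx":0,"ty":0,"tz":0,"jaw":75}
    - {"rx":0,"ry":0,"rz":0,"tx":0,"ty":0,"tz":0.02,"jaw":75}
    - {"rx":0,"ry":0,"rz":0,"tx":0,"ty":0,"tz":0.03,"jaw":100}
    - {"rx":0,"ry":0,"rz":0,"tx":0,"ty":0,"tz":0.04,"jaw":100}
    - {"rx":0,"ry":0,"rz":0,"tx":0,"ty":0,"tz":0.04,"jaw":100}
    - {"rx":0,"ry":0,"rz":0,"tx":0,"ty":0,"tz":0,"jaw":100}
    - {"rx":0,"ry":0,"rz":0,"tx":0,"ty":0,"tz":0,"jaw":100}

```text
clock: 19.7
eef_pos: [0.5924, 0.2969, 0.113]
tool_rot: [1.0, -0.0, 0.001, -0.0]
force: [-0.5, 0.1, -0.6]
opening: 0.0851
```

```bash
python3 z.py b9 220 100 420 300 190 180 290 280
```

```text
[0.5924 0.2969 0.113 ] [ 1.0e+00 -5.0e-04  1.2e-03 -3.0e-04] 0.08511653134267151 [-0.5  0.1 -0.6]
```

View pics/b9z.png

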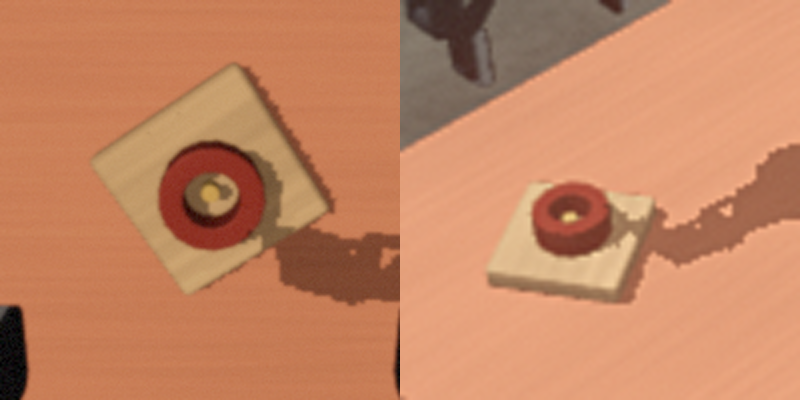

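The rubber wheel lies flat with its hole over the pin. On to the plate.

>>> servo_tool:
  targets:
    - {"rx":0,"ry":0,"rz":0,"tx":-0.02,"ty":-0.014,"tz":0.005,"jaw":100}
    - {"rx":0,"ry":0,"rz":0,"tx":-0.034,"ty":-0.024,"tz":0.005,"jaw":100}
    - {"rx":0,"ry":0,"rz":0,"tx":-0.034,"ty":-0.024,"tz":0,"jaw":100}
    - {"rx":0,"ry":0,"rz":0,"tx":-0.034,"ty":-0.024,"tz":0,"jaw":100}
    - {"rx":0,"ry":0,"rz":0,"tx":-0.034,"ty":-0.024,"tz":0,"jaw":100}
    - {"rx":0,"ry":0,"rz":0,"tx":-0.017,"ty":-0.011,"tz":0,"jaw":100}
    - {"rx":0,"ry":0,"rz":0,"tx":0,"ty":0,"tz":0,"jaw":100}
    - {"rx":0,"ry":0,"rz":0,"tx":0,"ty":0,"tz":0,"jaw":100}
    - {"rx":0,"ry":0,"rz":0,"tx":0,"ty":0,"tz":0,"jaw":100}

```text
clock: 20.7
eef_pos: [0.4191, 0.176, 0.1215]
tool_rot: [1.0, -0.0, -0.0, -0.0]
force: [-0.0, 0.7, 0.3]
opening: 0.0854
```

Run:
```python
from h import *
s=manip.read_state(); w=viewer.grab_frame("wrist"); im=w["color"].copy(); e=np.array(s["eef_pos"]); print(e,s["opening"])
hsv=cv2.cvtColor(im,cv2.COLOR_RGB2HSV); m=cv2.inRange(hsv,(0,0,130),(40,90,255)); m[250:]=0
cs=max(cv2.findContours(m,0,2)[0],key=cv2.contourArea); el=cv2.fitEllipse(cv2.convexHull(cs)); print(el)
pl=onz(w,el[0],.047,s); print("plate",pl)
for z in(.047,.025): cv2.polylines(im,[proj(w,circ(pl,.0285,z),s).round().astype(int)],True,(0,0,255),1)
wh=[.417,.175]
for z in(.025,0): cv2.polylines(im,[proj(w,circ(wh,.034,z),s).round().astype(int)],True,(255,255,0),1)
cv2.imwrite("pics/c1a.png",cv2.resize(im[110:290,230:410,::-1],(720,720)[::1],interpolation=0)[:600])
```

```text
[0.41914903 0.17599018 0.12145566] 0.08535530638768313
((324.6640625, 196.10775756835938), (66.1061019897461, 68.89427947998047), 94.52205657958984)
plate [0.4209131  0.17494029 0.047     ]
```

View pics/c1a.png

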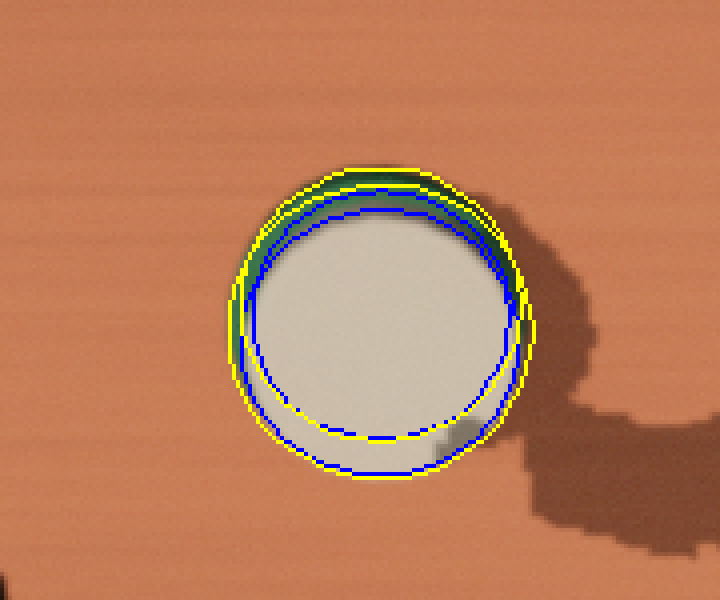

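>>> servo_tool:
  targets:
    - {"rx":0,"ry":0,"rz":0,"tx":0.002,"ty":-0.001,"tz":-0.025,"jaw":90}
    - {"rx":0,"ry":0,"rz":0,"tx":0,"ty":0,"tz":-0.03,"jaw":90}
    - {"rx":0,"ry":0,"rz":0,"tx":0,"ty":0,"tz":-0.03,"jaw":90}
    - {"rx":0,"ry":0,"rz":0,"tx":0,"ty":0,"tz":-0.025,"jaw":90}
    - {"rx":0,"ry":0,"rz":0,"tx":0,"ty":0,"tz":-0.015,"jaw":90}
    - {"rx":0,"ry":0,"rz":0,"tx":0,"ty":0,"tz":-0.007,"jaw":90}
    - {"rx":0,"ry":0,"rz":0,"tx":0,"ty":0,"tz":0,"jaw":90}
    - {"rx":0,"ry":0,"rz":0,"tx":0,"ty":0,"tz":0,"jaw":90}
    - {"rx":0,"ry":0,"rz":0,"tx":0,"ty":0,"tz":0,"jaw":90}

```text
clock: 21.65
eef_pos: [0.4218, 0.1749, -0.0091]
tool_rot: [1.0, -0.0, 0.001, -0.0]
force: [-0.3, -0.1, -0.7]
opening: 0.0769
```

```bash
python3 z.py c2 200 150 450 400 280 180 370 270
```

```text
[ 0.4218  0.1749 -0.0091] [ 1.0e+00 -4.0e-04  1.1e-03 -2.0e-04] 0.07692643823685584 [-0.3 -0.1 -0.7]
```

View pics/c2z.png

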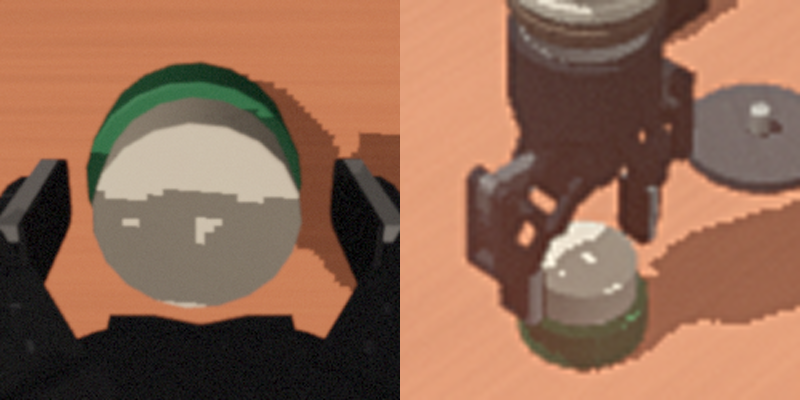

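>>> servo_tool:
  targets:
    - {"rx":0,"ry":0,"rz":0,"tx":0,"ty":0,"tz":-0.002,"jaw":55}
    - {"rx":0,"ry":0,"rz":0,"tx":0,"ty":0,"tz":0,"jaw":55}
    - {"rx":0,"ry":0,"rz":0,"tx":0,"ty":0,"tz":0,"jaw":55}
    - {"rx":0,"ry":0,"rz":0,"tx":0,"ty":0,"tz":0,"jaw":55}
    - {"rx":0,"ry":0,"rz":0,"tx":0,"ty":0,"tz":0,"jaw":55}

```text
clock: 22.25
eef_pos: [0.422, 0.1752, -0.0105]
tool_rot: [1.0, -0.001, 0.001, -0.0]
force: [-3.9, 0.6, 12.0]
opening: 0.0552
```

>>> servo_tool:
  targets:
    - {"rx":0,"ry":0,"rz":0,"tx":0,"ty":0,"tz":0.005,"jaw":55}
    - {"rx":0,"ry":0,"rz":0,"tx":0,"ty":0,"tz":0.01,"jaw":55}
    - {"rx":0,"ry":0,"rz":0,"tx":0,"ty":0,"tz":0.025,"jaw":55}
    - {"rx":0,"ry":0,"rz":0,"tx":0,"ty":0,"tz":0.035,"jaw":55}
    - {"rx":0,"ry":0,"rz":0,"tx":0,"ty":0,"tz":0.035,"jaw":55}
    - {"rx":0,"ry":0,"rz":0,"tx":0,"ty":0,"tz":0.03,"jaw":55}
    - {"rx":0,"ry":0,"rz":0,"tx":0,"ty":0,"tz":0,"jaw":55}
    - {"rx":0,"ry":0,"rz":0,"tx":0,"ty":0,"tz":0,"jaw":55}
    - {"rx":0,"ry":0,"rz":0,"tx":0,"ty":0,"tz":0,"jaw":55}

```text
clock: 23.15
eef_pos: [0.4193, 0.1744, 0.1264]
tool_rot: [1.0, -0.001, -0.001, 0.0]
force: [-0.7, -0.0, -0.7]
opening: 0.0555
```

```bash
python3 z.py c3 200 80 450 330 280 160 390 270
```

```text
[0.4193 0.1744 0.1264] [ 1.0e+00 -5.0e-04 -1.4e-03  2.0e-04] 0.05547183116512448 [-0.7 -0.  -0.7]
```

View pics/c3z.png

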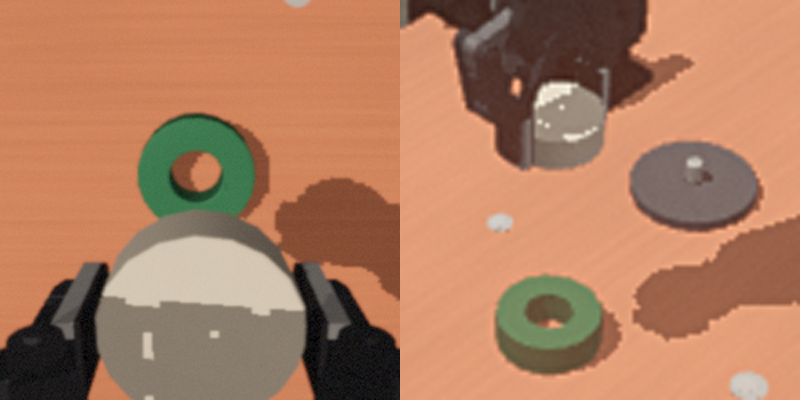

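The plate is held; the bare green wheel remains at (196,170) in the crop. Moving over the vise.

>>> servo_tool:
  targets:
    - {"rx":0,"ry":0,"rz":0,"tx":0.014,"ty":-0.015,"tz":0.005,"jaw":55}
    - {"rx":0,"ry":0,"rz":0,"tx":0.026,"ty":-0.028,"tz":0.005,"jaw":55}
    - {"rx":0,"ry":0,"rz":0,"tx":0.028,"ty":-0.031,"tz":0,"jaw":55}
    - {"rx":0,"ry":0,"rz":0,"tx":0.028,"ty":-0.031,"tz":0,"jaw":55}
    - {"rx":0,"ry":0,"rz":0,"tx":0.028,"ty":-0.031,"tz":0,"jaw":55}
    - {"rx":0,"ry":0,"rz":0,"tx":0.028,"ty":-0.031,"tz":0,"jaw":55}
    - {"rx":0,"ry":0,"rz":0,"tx":0.026,"ty":-0.028,"tz":0,"jaw":55}
    - {"rx":0,"ry":0,"rz":0,"tx":0.015,"ty":-0.018,"tz":0,"jaw":55}
    - {"rx":0,"ry":0,"rz":0,"tx":0,"ty":0,"tz":0,"jaw":55}
    - {"rx":0,"ry":0,"rz":0,"tx":0,"ty":0,"tz":0,"jaw":55}
    - {"rx":0,"ry":0,"rz":0,"tx":0,"ty":0,"tz":0,"jaw":55}

```text
clock: 24.35
eef_pos: [0.6125, -0.0373, 0.1369]
tool_rot: [1.0, -0.0, -0.001, -0.0]
force: [-0.4, -0.9, -1.3]
opening: 0.055
```

```bash
python3 z.py c4 200 80 450 330 270 90 370 190
python3 - <<'E'
from h import *
s=manip.read_state(); w=viewer.grab_frame("wrist"); im=w["color"].copy(); e=np.array(s["eef_pos"]);print(e)
v=np.array([.6145,-.040]); 
for x in(-.0555,-.0375,.0375,.0555):
    cv2.polylines(im,[proj(w,[[v[0]+x,v[1]-.037,.08],[v[0]+x,v[1]+.037,.08]],s).round().astype(int)],False,(0,0,255),1)
pc=e+[-.001,0,0]
for z in(.0355,.0575): cv2.polylines(im,[proj(w,circ(pc,.0285,e[2]+z),s).round().astype(int)],True,(255,0,255),1)
im=np.clip(im.astype(float)*1.6,0,255).astype(np.uint8)
cv2.imwrite("pics/c5.png",cv2.resize(im[60:360,180:480,::-1],(600,600),interpolation=0))
E
```

```text
[ 0.6125 -0.0373  0.1369] [ 1.e+00 -1.e-04 -1.e-03 -4.e-04] 0.05501694029192648 [-0.4 -0.9 -1.3]
[ 0.61281087 -0.03725959  0.13745576]
```

View pics/c5.png

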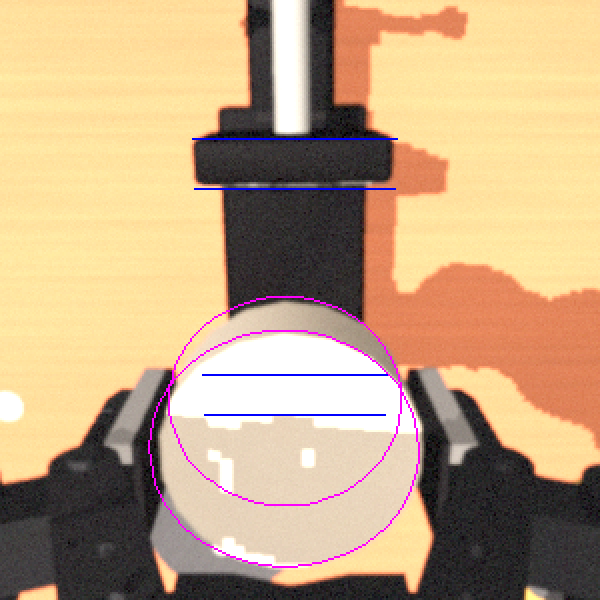

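View pics/c4z.png

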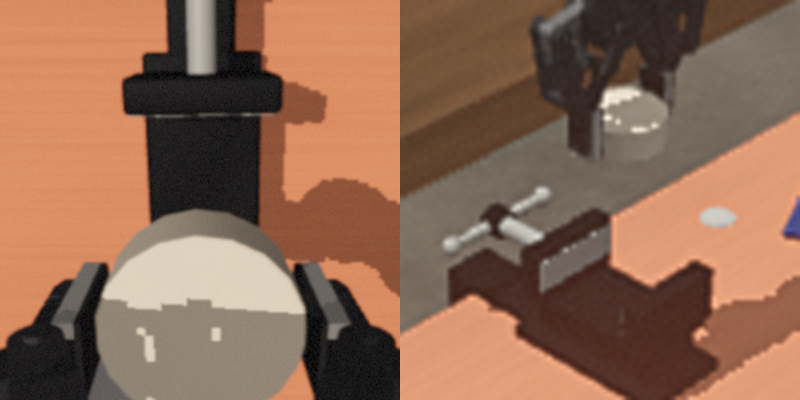

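The far jaw appears within about 2 mm of my estimate and the plate needs +4 mm in x. Correcting and lowering.

>>> servo_tool:
  targets:
    - {"rx":0,"ry":0,"rz":0,"tx":0.004,"ty":-0.0015,"tz":-0.02,"jaw":55}
    - {"rx":0,"ry":0,"rz":0,"tx":0,"ty":0,"tz":-0.02,"jaw":55}
    - {"rx":0,"ry":0,"rz":0,"tx":0,"ty":0,"tz":-0.02,"jaw":55}
    - {"rx":0,"ry":0,"rz":0,"tx":0,"ty":0,"tz":0,"jaw":55}
    - {"rx":0,"ry":0,"rz":0,"tx":0,"ty":0,"tz":0,"jaw":55}
    - {"rx":0,"ry":0,"rz":0,"tx":0,"ty":0,"tz":0,"jaw":55}

```text
clock: 25.1
eef_pos: [0.6186, -0.0399, 0.0795]
tool_rot: [1.0, -0.0, 0.001, 0.0]
force: [1.2, -0.3, -0.5]
opening: 0.0552
```

```bash
python3 z.py c6 200 80 450 330 280 110 370 200
```

```text
[ 0.6186 -0.0399  0.0795] [ 1.0e+00 -3.0e-04  1.3e-03  3.0e-04] 0.05519371438070133 [ 1.2 -0.3 -0.5]
```

View pics/c6z.png

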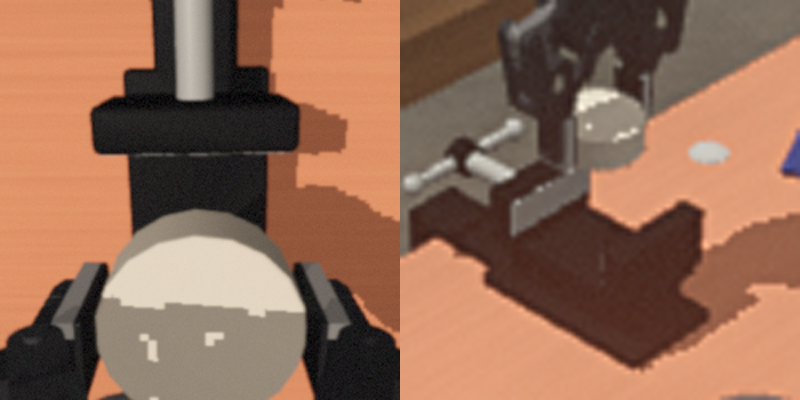

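Run:
```python
from h import *
s=manip.read_state(); w=viewer.grab_frame("wrist"); e=np.array(s["eef_pos"]);print(e,s["tool_rot"])
im=np.clip(w["color"].astype(float)*2.2,0,255).astype(np.uint8)
cv2.imwrite("pics/c7.png",cv2.resize(im[110:260,240:400,::-1],(800,750)[:2],interpolation=2)[:600])
for p in [(258,176.5),(386,176.5)]: print(onz(w,p,.08,s))
```

```text
[ 0.61862712 -0.04003491  0.07945111] [ 9.99998974e-01 -4.06316251e-04  1.32886594e-03  3.47674943e-04]
[ 0.65329682 -0.00361676  0.08      ]
[ 0.65313351 -0.07595471  0.08      ]
```

View pics/c7.png

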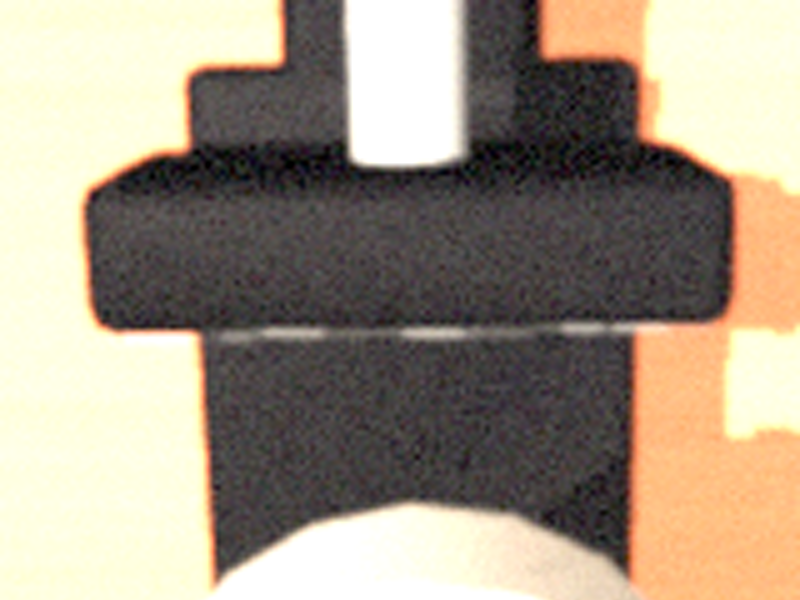

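>>> servo_tool:
  targets:
    - {"rx":0,"ry":0,"rz":0,"tx":-0.0015,"ty":0.0005,"tz":-0.02,"jaw":55}
    - {"rx":0,"ry":0,"rz":0,"tx":0,"ty":0,"tz":-0.02,"jaw":55}
    - {"rx":0,"ry":0,"rz":0,"tx":0,"ty":0,"tz":-0.015,"jaw":55}
    - {"rx":0,"ry":0,"rz":0,"tx":0,"ty":0,"tz":-0.007,"jaw":55}
    - {"rx":0,"ry":0,"rz":0,"tx":0,"ty":0,"tz":0,"jaw":55}
    - {"rx":0,"ry":0,"rz":0,"tx":0,"ty":0,"tz":0,"jaw":55}

```text
clock: 25.85
eef_pos: [0.6168, -0.0395, 0.0166]
tool_rot: [1.0, -0.001, 0.001, 0.0]
force: [-0.2, -0.5, -1.3]
opening: 0.0553
```

```bash
python3 z.py c8 200 80 450 330 280 110 370 200
```

```text
[ 0.6168 -0.0395  0.0166] [ 1.e+00 -5.e-04  7.e-04  2.e-04] 0.055338523004312315 [-0.2 -0.5 -1.3]
```

View pics/c8z.png

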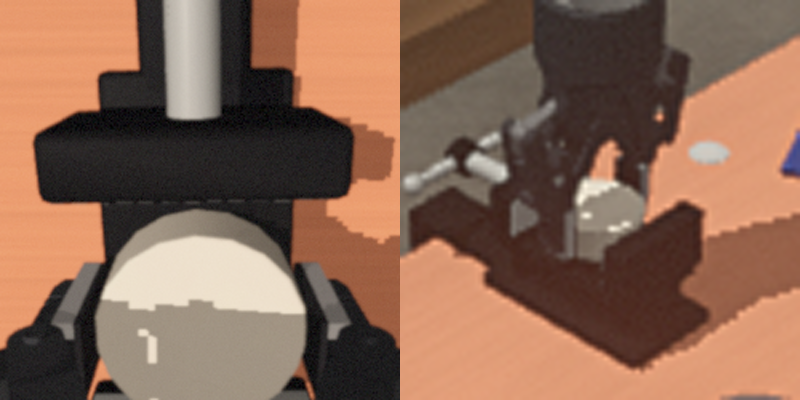

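The plate is between the jaws with free space ahead. Final lowering to contact.

>>> servo_tool:
  targets:
    - {"rx":0,"ry":0,"rz":0,"tx":0,"ty":0,"tz":-0.004,"jaw":55}
    - {"rx":0,"ry":0,"rz":0,"tx":0,"ty":0,"tz":-0.002,"jaw":55}
    - {"rx":0,"ry":0,"rz":0,"tx":0,"ty":0,"tz":0,"jaw":55}
    - {"rx":0,"ry":0,"rz":0,"tx":0,"ty":0,"tz":0,"jaw":55}

```text
clock: 26.35
eef_pos: [0.616, -0.0393, 0.0098]
tool_rot: [1.0, -0.0, -0.0, -0.0]
force: [0.1, -0.8, -1.4]
opening: 0.0557
```

>>> servo_tool:
  targets:
    - {"rx":0,"ry":0,"rz":0,"tx":0,"ty":0,"tz":-0.001,"jaw":55}
    - {"rx":0,"ry":0,"rz":0,"tx":0,"ty":0,"tz":-0.001,"jaw":55}
    - {"rx":0,"ry":0,"rz":0,"tx":0,"ty":0,"tz":0,"jaw":55}

```text
clock: 26.65
eef_pos: [0.6162, -0.0393, 0.0095]
tool_rot: [1.0, -0.0, -0.0, 0.0]
force: [-6.4, -0.0, 10.5]
opening: 0.0552
```

>>> servo_tool:
  targets:
    - {"rx":0,"ry":0,"rz":0,"tx":0,"ty":0,"tz":0.001,"jaw":90}
    - {"rx":0,"ry":0,"rz":0,"tx":0,"ty":0,"tz":0,"jaw":90}
    - {"rx":0,"ry":0,"rz":0,"tx":0,"ty":0,"tz":0,"jaw":90}
    - {"rx":0,"ry":0,"rz":0,"tx":0,"ty":0,"tz":0.02,"jaw":90}
    - {"rx":0,"ry":0,"rz":0,"tx":0,"ty":0,"tz":0.03,"jaw":100}
    - {"rx":0,"ry":0,"rz":0,"tx":0,"ty":0,"tz":0.04,"jaw":100}
    - {"rx":0,"ry":0,"rz":0,"tx":0,"ty":0,"tz":0.04,"jaw":100}
    - {"rx":0,"ry":0,"rz":0,"tx":0,"ty":0,"tz":0.01,"jaw":100}
    - {"rx":0,"ry":0,"rz":0,"tx":0,"ty":0,"tz":0,"jaw":100}

```text
clock: 27.55
eef_pos: [0.6176, -0.0398, 0.1511]
tool_rot: [1.0, -0.0, 0.002, 0.001]
force: [-0.2, -0.6, -0.1]
opening: 0.086
```

```bash
python3 z.py c9 200 80 450 330 280 110 370 200
```

```text
[ 0.6176 -0.0398  0.1511] [ 1.0e+00 -5.0e-04  2.2e-03  6.0e-04] 0.08602959965013371 [-0.2 -0.6 -0.1]
```

View pics/c9z.png

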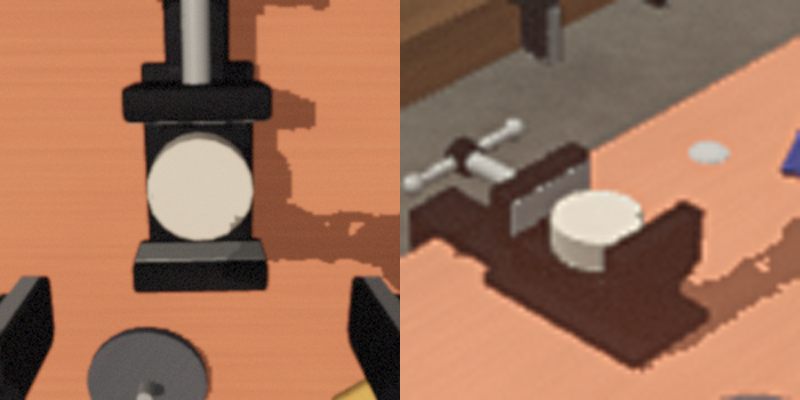

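The plate is flat on the bed, midway between the jaws. Last comes the green wheel.

>>> servo_tool:
  targets:
    - {"rx":0,"ry":0,"rz":0,"tx":-0.014,"ty":0.015,"tz":0,"jaw":100}
    - {"rx":0,"ry":0,"rz":0,"tx":-0.027,"ty":0.029,"tz":0,"jaw":100}
    - {"rx":0,"ry":0,"rz":0,"tx":-0.029,"ty":0.031,"tz":0,"jaw":100}
    - {"rx":0,"ry":0,"rz":0,"tx":-0.029,"ty":0.031,"tz":0,"jaw":100}
    - {"rx":0,"ry":0,"rz":0,"tx":-0.029,"ty":0.031,"tz":0,"jaw":100}
    - {"rx":0,"ry":0,"rz":0,"tx":-0.029,"ty":0.031,"tz":-0.01,"jaw":100}
    - {"rx":0,"ry":0,"rz":0,"tx":-0.027,"ty":0.029,"tz":-0.01,"jaw":100}
    - {"rx":0,"ry":0,"rz":0,"tx":-0.015,"ty":0.017,"tz":-0.01,"jaw":100}
    - {"rx":0,"ry":0,"rz":0,"tx":0,"ty":0,"tz":0,"jaw":100}
    - {"rx":0,"ry":0,"rz":0,"tx":0,"ty":0,"tz":0,"jaw":100}
    - {"rx":0,"ry":0,"rz":0,"tx":0,"ty":0,"tz":0,"jaw":100}

```text
clock: 28.75
eef_pos: [0.4176, 0.174, 0.1185]
tool_rot: [1.0, -0.001, -0.0, 0.0]
force: [-0.4, -0.4, 0.0]
opening: 0.0854
```

Run:
```python
from h import *
s=manip.read_state(); w=viewer.grab_frame("wrist"); im=w["color"].copy(); e=np.array(s["eef_pos"]); print(e,s["tool_rot"],s["opening"])
wh=[.417,.175]
for r,z in((.034,.025),(.034,0),(.015,.025)): cv2.polylines(im,[proj(w,circ(wh,r,z),s).round().astype(int)],True,(255,255,0),1)
cv2.imwrite("pics/d1a.png",cv2.resize(im[110:290,230:410,::-1],(720,720),interpolation=0)[:600])
```

```text
[0.41760663 0.1739563  0.11850301] [ 9.99999544e-01 -9.20729661e-04 -1.86355220e-04  1.74676763e-04] 0.08539941034445499
```

View pics/d1a.png

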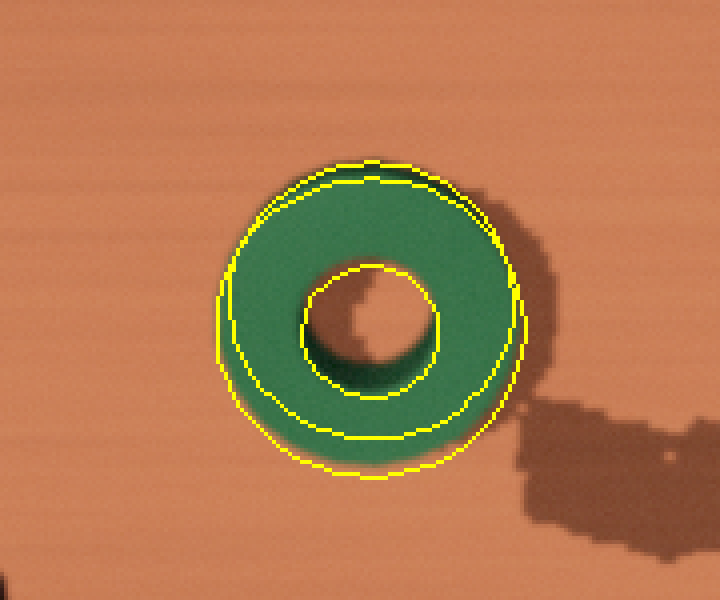

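>>> servo_tool:
  targets:
    - {"rx":0,"ry":0,"rz":0,"tx":0.0015,"ty":0.002,"tz":-0.02,"jaw":100}
    - {"rx":0,"ry":0,"rz":0,"tx":0,"ty":0,"tz":-0.03,"jaw":100}
    - {"rx":0,"ry":0,"rz":0,"tx":0,"ty":0,"tz":-0.03,"jaw":100}
    - {"rx":0,"ry":0,"rz":0,"tx":0,"ty":0,"tz":-0.03,"jaw":100}
    - {"rx":0,"ry":0,"rz":0,"tx":0,"ty":0,"tz":0,"jaw":100}
    - {"rx":0,"ry":0,"rz":0,"tx":0,"ty":0,"tz":0,"jaw":100}
    - {"rx":0,"ry":0,"rz":0,"tx":0,"ty":0,"tz":0,"jaw":100}

```text
clock: 29.5
eef_pos: [0.4206, 0.1766, 0.0106]
tool_rot: [1.0, -0.001, 0.002, -0.0]
force: [0.2, 0.5, 0.9]
opening: 0.0852
```

```bash
python3 z.py d2 200 130 450 380 280 180 370 270
```

```text
[0.4206 0.1766 0.0106] [ 1.0e+00 -8.0e-04  1.7e-03 -2.0e-04] 0.08520544890244319 [0.2 0.5 0.9]
```

View pics/d2z.png

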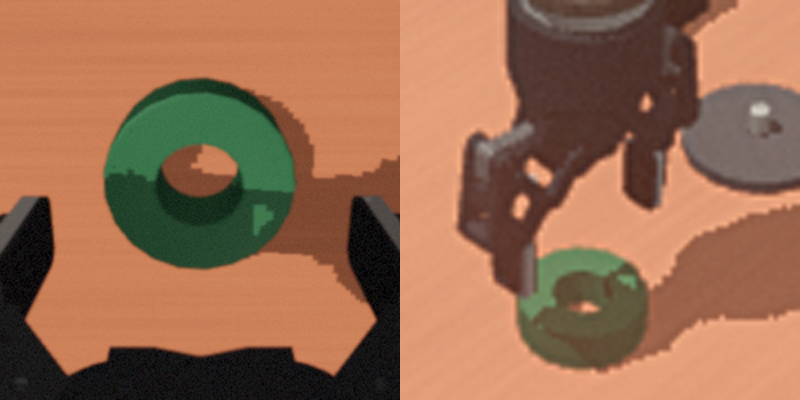

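>>> servo_tool:
  targets:
    - {"rx":0,"ry":0,"rz":0,"tx":-0.001,"ty":0,"tz":-0.015,"jaw":100}
    - {"rx":0,"ry":0,"rz":0,"tx":0,"ty":0,"tz":-0.012,"jaw":100}
    - {"rx":0,"ry":0,"rz":0,"tx":0,"ty":0,"tz":-0.008,"jaw":100}
    - {"rx":0,"ry":0,"rz":0,"tx":0,"ty":0,"tz":-0.004,"jaw":100}
    - {"rx":0,"ry":0,"rz":0,"tx":0,"ty":0,"tz":0,"jaw":100}
    - {"rx":0,"ry":0,"rz":0,"tx":0,"ty":0,"tz":0,"jaw":100}

```text
clock: 30.2
eef_pos: [0.4179, 0.1767, -0.03]
tool_rot: [1.0, -0.0, 0.0, -0.0]
force: [0.5, 0.4, 0.5]
opening: 0.0854
```

```bash
python3 z.py d3 200 130 450 380 280 180 370 270
```

```text
[ 0.4179  0.1767 -0.03  ] [ 1.e+00 -5.e-04  2.e-04 -0.e+00] 0.08538023581835012 [0.5 0.4 0.5]
```

View pics/d3z.png

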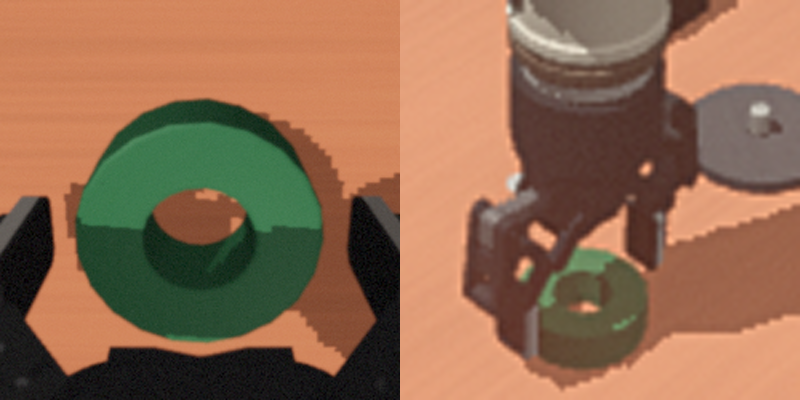

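Both fingers straddle the wheel. Closing and lifting.

>>> servo_tool:
  targets:
    - {"rx":0,"ry":0,"rz":0,"tx":0.001,"ty":0,"tz":0,"jaw":68}
    - {"rx":0,"ry":0,"rz":0,"tx":0,"ty":0,"tz":0,"jaw":68}
    - {"rx":0,"ry":0,"rz":0,"tx":0,"ty":0,"tz":0,"jaw":68}
    - {"rx":0,"ry":0,"rz":0,"tx":0,"ty":0,"tz":0,"jaw":68}
    - {"rx":0,"ry":0,"rz":0,"tx":0,"ty":0,"tz":0,"jaw":68}

```text
clock: 30.8
eef_pos: [0.4195, 0.1768, -0.0294]
tool_rot: [1.0, -0.001, 0.001, -0.0]
force: [-0.2, -0.4, 5.5]
opening: 0.0646
```

>>> servo_tool:
  targets:
    - {"rx":0,"ry":0,"rz":0,"tx":0,"ty":0,"tz":0.005,"jaw":68}
    - {"rx":0,"ry":0,"rz":0,"tx":0,"ty":0,"tz":0.015,"jaw":68}
    - {"rx":0,"ry":0,"rz":0,"tx":0,"ty":0,"tz":0.03,"jaw":68}
    - {"rx":0,"ry":0,"rz":0,"tx":0,"ty":0,"tz":0.035,"jaw":68}
    - {"rx":0,"ry":0,"rz":0,"tx":0,"ty":0,"tz":0.035,"jaw":68}
    - {"rx":0,"ry":0,"rz":0,"tx":0,"ty":0,"tz":0.02,"jaw":68}
    - {"rx":0,"ry":0,"rz":0,"tx":0,"ty":0,"tz":0,"jaw":68}
    - {"rx":0,"ry":0,"rz":0,"tx":0,"ty":0,"tz":0,"jaw":68}

```text
clock: 31.6
eef_pos: [0.4179, 0.1765, 0.1089]
tool_rot: [1.0, -0.0, -0.001, 0.0]
force: [-1.1, -0.4, -2.9]
opening: 0.065
```

```bash
python3 z.py d4 200 130 450 380 280 150 380 250
```

```text
[0.4179 0.1765 0.1089] [ 1.e+00 -5.e-04 -6.e-04  1.e-04] 0.06495429604041397 [-1.1 -0.4 -2.9]
```

View pics/d4z.png

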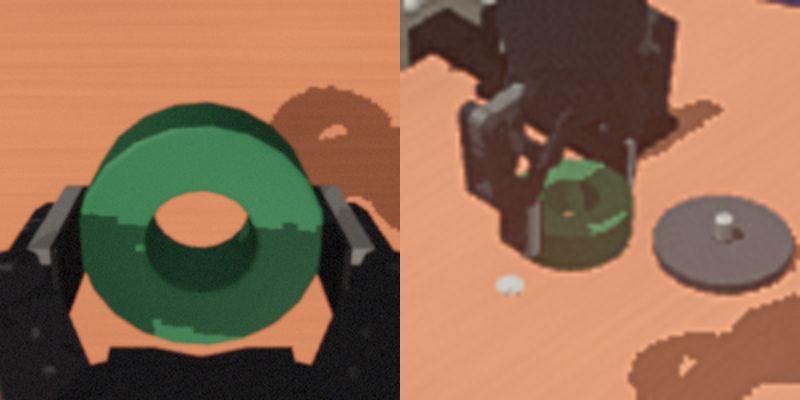

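>>> servo_tool:
  targets:
    - {"rx":0,"ry":0,"rz":0,"tx":0.003,"ty":-0.015,"tz":0,"jaw":68}
    - {"rx":0,"ry":0,"rz":0,"tx":0.005,"ty":-0.028,"tz":0,"jaw":68}
    - {"rx":0,"ry":0,"rz":0,"tx":0.005,"ty":-0.03,"tz":0,"jaw":68}
    - {"rx":0,"ry":0,"rz":0,"tx":0.005,"ty":-0.03,"tz":0,"jaw":68}
    - {"rx":0,"ry":0,"rz":0,"tx":0.005,"ty":-0.03,"tz":0,"jaw":68}
    - {"rx":0,"ry":0,"rz":0,"tx":0.005,"ty":-0.028,"tz":0,"jaw":68}
    - {"rx":0,"ry":0,"rz":0,"tx":0.003,"ty":-0.017,"tz":0,"jaw":68}
    - {"rx":0,"ry":0,"rz":0,"tx":0,"ty":0,"tz":0,"jaw":68}
    - {"rx":0,"ry":0,"rz":0,"tx":0,"ty":0,"tz":0,"jaw":68}
    - {"rx":0,"ry":0,"rz":0,"tx":0,"ty":0,"tz":0,"jaw":68}

```text
clock: 32.7
eef_pos: [0.4487, -0.0004, 0.1089]
tool_rot: [1.0, -0.0, -0.001, -0.0]
force: [-0.0, -0.4, -1.7]
opening: 0.065
```

Run:
```python
from h import *
s=manip.read_state(); w=viewer.grab_frame("wrist"); im=w["color"].copy(); e=np.array(s["eef_pos"]); print(e,s["tool_rot"],s["opening"])
c=[.4495,-.0015]
for r,z in((.045,.01),(.006,.026)): cv2.polylines(im,[proj(w,circ(c,r,z),s).round().astype(int)],True,(255,255,0),1)
for r in (.034,.015): cv2.polylines(im,[proj(w,circ(e,r,e[2]+.0544),s).round().astype(int)],True,(255,0,255),1)
cv2.imwrite("pics/d5.png",cv2.resize(im[110:350,200:450,::-1],(625,600),interpolation=0))
g,_=look("side","d5s"); x=g["color"][130:250,300:420,::-1]; cv2.imwrite("pics/d5s.png",cv2.resize(x,(480,480),interpolation=2))
```

```text
[ 4.48729711e-01 -3.77124461e-04  1.08870840e-01] [ 9.99999454e-01 -1.02826770e-04 -9.41563451e-04 -4.42230258e-04] 0.06502632775863584
```

View pics/d5.png

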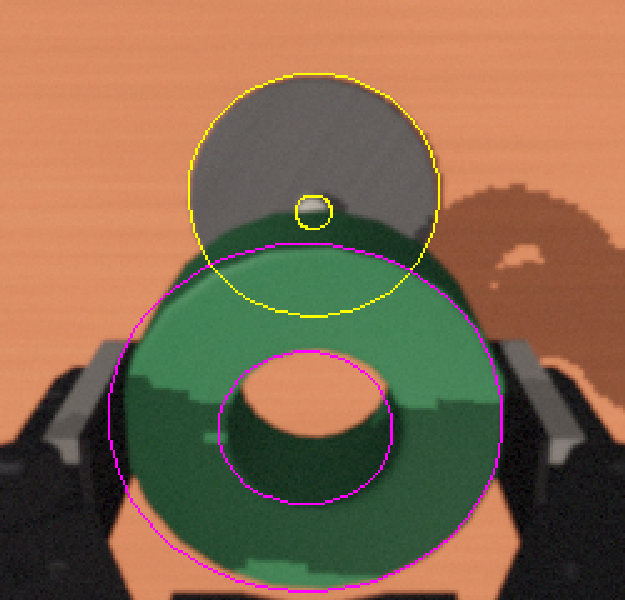

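View pics/d5s.png

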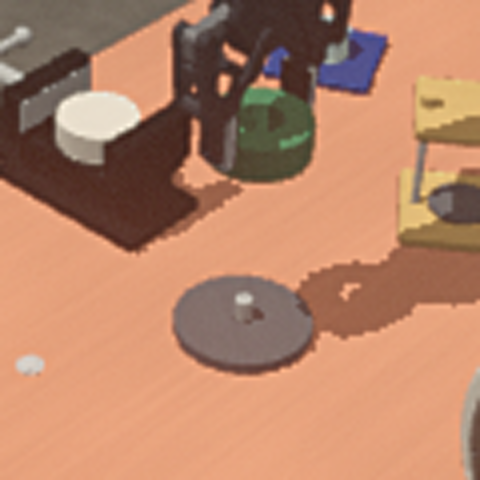

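>>> servo_tool:
  targets:
    - {"rx":0,"ry":0,"rz":0,"tx":0.001,"ty":0,"tz":-0.025,"jaw":68}
    - {"rx":0,"ry":0,"rz":0,"tx":0,"ty":0,"tz":-0.03,"jaw":68}
    - {"rx":0,"ry":0,"rz":0,"tx":0,"ty":0,"tz":-0.02,"jaw":68}
    - {"rx":0,"ry":0,"rz":0,"tx":0,"ty":0,"tz":-0.015,"jaw":68}
    - {"rx":0,"ry":0,"rz":0,"tx":0,"ty":0,"tz":-0.01,"jaw":68}
    - {"rx":0,"ry":0,"rz":0,"tx":0,"ty":0,"tz":0,"jaw":68}
    - {"rx":0,"ry":0,"rz":0,"tx":0,"ty":0,"tz":0,"jaw":68}

```text
clock: 33.5
eef_pos: [0.451, -0.0012, 0.0103]
tool_rot: [1.0, -0.0, 0.0, 0.0]
force: [0.3, -0.3, -1.5]
opening: 0.0647
```

```bash
python3 z.py d6 200 130 450 380 310 150 410 250
```

```text
[ 0.451  -0.0012  0.0103] [ 1.e+00 -3.e-04  4.e-04  1.e-04] 0.06466898567419867 [ 0.3 -0.3 -1.5]
```

View pics/d6z.png

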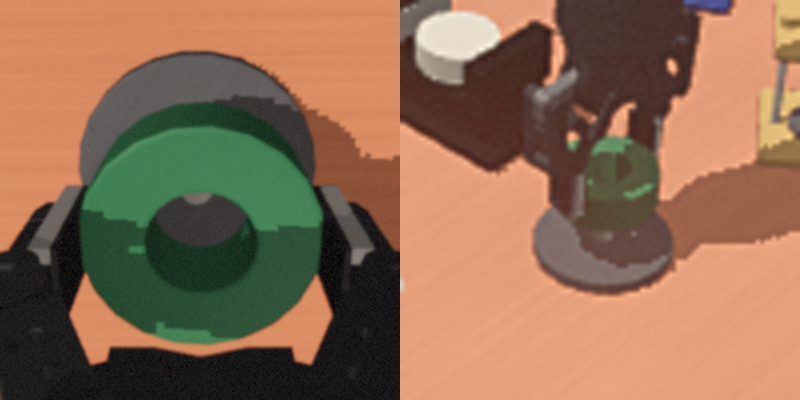

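The post is coming into view through the hole, centred sideways at (198,197). Lowering to contact.

>>> servo_tool:
  targets:
    - {"rx":0,"ry":0,"rz":0,"tx":-0.001,"ty":0,"tz":-0.01,"jaw":68}
    - {"rx":0,"ry":0,"rz":0,"tx":0,"ty":0,"tz":-0.01,"jaw":68}
    - {"rx":0,"ry":0,"rz":0,"tx":0,"ty":0,"tz":-0.006,"jaw":68}
    - {"rx":0,"ry":0,"rz":0,"tx":0,"ty":0,"tz":-0.002,"jaw":68}
    - {"rx":0,"ry":0,"rz":0,"tx":0,"ty":0,"tz":0,"jaw":68}
    - {"rx":0,"ry":0,"rz":0,"tx":0,"ty":0,"tz":0,"jaw":68}

```text
clock: 34.2
eef_pos: [0.4499, -0.0015, -0.0181]
tool_rot: [1.0, -0.001, 0.0, 0.0]
force: [0.4, 0.1, -2.3]
opening: 0.0649
```

>>> servo_tool:
  targets:
    - {"rx":0,"ry":0,"rz":0,"tx":0,"ty":0,"tz":-0.002,"jaw":68}
    - {"rx":0,"ry":0,"rz":0,"tx":0,"ty":0,"tz":-0.001,"jaw":68}
    - {"rx":0,"ry":0,"rz":0,"tx":0,"ty":0,"tz":0,"jaw":68}

```text
clock: 34.5
eef_pos: [0.4502, -0.0015, -0.0194]
tool_rot: [1.0, -0.0, 0.0, 0.0]
force: [-7.0, -0.2, 16.0]
opening: 0.0648
```

```bash
python3 z.py d7 200 130 450 380 310 150 410 250
```

```text
[ 0.4502 -0.0015 -0.0194] [ 1.e+00 -4.e-04  0.e+00  1.e-04] 0.06476896289585017 [-7.  -0.2 16. ]
```

View pics/d7z.png

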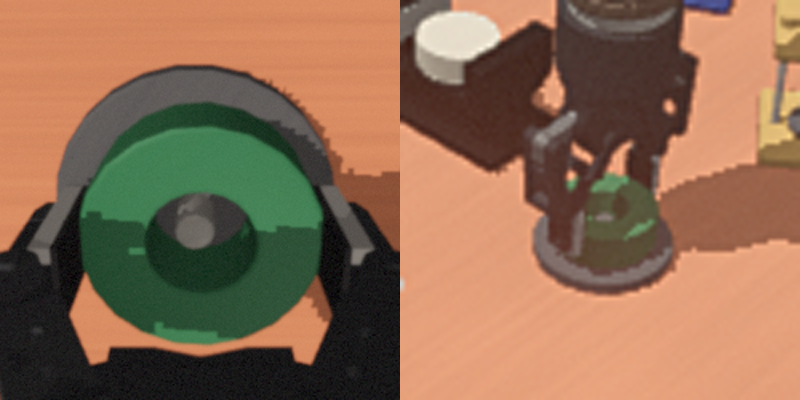

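Contact at the predicted height with the post inside the hole. Releasing and rising clear.

>>> servo_tool:
  targets:
    - {"rx":0,"ry":0,"rz":0,"tx":0,"ty":0,"tz":0.001,"jaw":100}
    - {"rx":0,"ry":0,"rz":0,"tx":0,"ty":0,"tz":0,"jaw":100}
    - {"rx":0,"ry":0,"rz":0,"tx":0,"ty":0,"tz":0,"jaw":100}
    - {"rx":0,"ry":0,"rz":0,"tx":0,"ty":0,"tz":0.01,"jaw":100}
    - {"rx":0,"ry":0,"rz":0,"tx":0,"ty":0,"tz":0.03,"jaw":100}
    - {"rx":0,"ry":0,"rz":0,"tx":0,"ty":0,"tz":0.04,"jaw":100}
    - {"rx":0,"ry":0,"rz":0,"tx":0,"ty":0,"tz":0.045,"jaw":100}
    - {"rx":0,"ry":0,"rz":0,"tx":0,"ty":0,"tz":0.045,"jaw":100}
    - {"rx":0,"ry":0,"rz":0,"tx":0,"ty":0,"tz":0.045,"jaw":100}
    - {"rx":0,"ry":0,"rz":0,"tx":0,"ty":0,"tz":0.04,"jaw":100}
    - {"rx":0,"ry":0,"rz":0,"tx":0,"ty":0,"tz":0,"jaw":100}
    - {"rx":0,"ry":0,"rz":0,"tx":0,"ty":0,"tz":0,"jaw":100}

```text
clock: 35.8
eef_pos: [0.4501, -0.0015, 0.2362]
tool_rot: [1.0, -0.0, 0.001, 0.0]
force: [-0.2, 0.5, 0.2]
opening: 0.0855
```

Run:
```python
from h import *
f,s=look("wrist","e1"); look("side","e1s"); print(s["eef_pos"],np.abs(s["joint_velocities"]).max())
```

```text
[ 0.45012226 -0.00148998  0.23615682] 0.05474195502738954
```

View pics/e1.png

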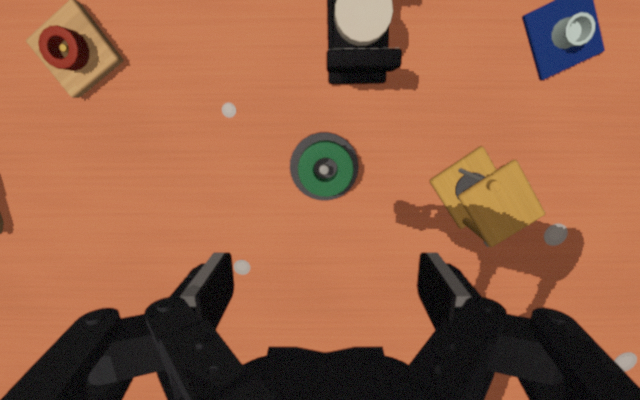

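View pics/e1s.png

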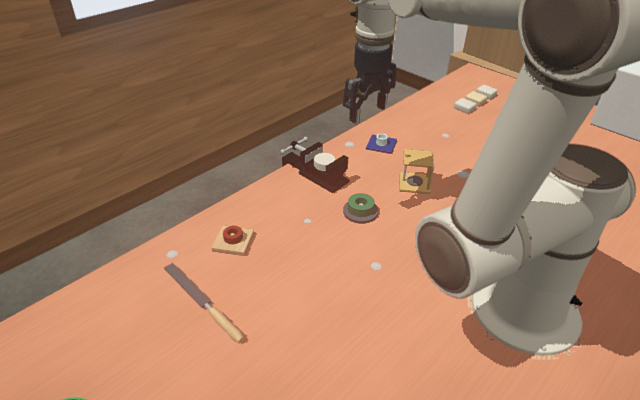

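All four pieces are on their places: rubber at (63,48), plate at (363,12), wheel at (325,168) and dish at (578,32) in the wrist view. The articulator and file look unmoved. I'll let the arm settle, then hand in.

>>> servo_tool:
  targets:
    - {"rx":0,"ry":0,"rz":0,"tx":0,"ty":0,"tz":0,"jaw":100}
    - {"rx":0,"ry":0,"rz":0,"tx":0,"ty":0,"tz":0,"jaw":100}
    - {"rx":0,"ry":0,"rz":0,"tx":0,"ty":0,"tz":0,"jaw":100}
    - {"rx":0,"ry":0,"rz":0,"tx":0,"ty":0,"tz":0,"jaw":100}

```text
clock: 36.3
eef_pos: [0.4494, -0.0013, 0.2344]
tool_rot: [1.0, -0.0, -0.0, -0.0]
force: [-1.1, -0.2, -0.4]
opening: 0.0854
```

```bash
python3 -c "
from bench import manip
print(manip.job_done())"
```

```text
the job is handed in; nothing more can be done
None
```

I took the pile apart from the top down and set each piece straight onto its own place: dish on the tile, rubber wheel over the pin, plate on the vise bed, green wheel over the post. I handed the job in at about 36 s; it gave no verdict.

**Last checks:** Each piece touched down within about 1 mm of the predicted height. The last wrist and side pictures show all four upright and centred by eye, with the pin and post inside the holes. The articulator and file look unmoved, and the open gripper was clear of everything. I did not measure final offsets in millimetres after release. At touchdown, the estimated offsets from the place centres were a few millimetres at most.

**What disagreed:**
- **Fingertip position:** both cameras put the fingertips about 35–50 mm behind the reported TCP, where the text says 8 mm ahead. I set grasp heights from the pictures, and these held up at every contact.
- **Wrist camera:** it appeared to be off sideways by about 1.5 mm, which I partly allowed for.
- **Fingertips on closing:** they seem to have brushed the piece below at times, with 5–12 N upward. During the dish grasp the rubber wheel slid to about 9 mm off-centre on the plate.

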